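Set the register pin and hover the print block over the register board

ROBOT

A 6-joint arm with a two-finger parallel gripper is mounted at the origin on a cart in front of the work surface, level with it; the furniture and walls round the work are solid. World frame = base frame: x ahead of the robot, y to its left, z up, the work surface at z = 0. Lengths are in mm, angles in rad, forces in N, time in s.
With the tool pointing down it reaches from about 400 to 925 mm from the base axis. Payload 12.5 kg.
Tool frame: the origin (TCP) lies at the very end of the fingers, on their centre line; the grasp point (between the pads) lies grip_depth behind it (grip_depth is the distance from the TCP to the grasp point, in mm); z points along the fingers, y is the line along which they close (so a half turn about z gives the same grasp; the last joint's range is limited). The gripper opens to 95 mm and grips with 3 to 60 N. Pads are 20 mm wide; open, the fingers measure 119 mm over their backs; the gripper's body (75 mm by 180 mm) begins 59 mm behind the grasp point.
Start: joints at [1.214, 0.491, 1.559, -0, 1.092, -0.106], TCP at [155.094, 605.469, 214.661] pointing down, gripper open.
Joint ranges: [-3.1, 3.1], [-0.84, 2.19], [0.05, 2.79], [-1.13, 4.28], [0.06, 2.93], [-2.69, 2.69]. Speed limits (rad/s): [2.22, 2.22, 2.79, 3.14, 3.14, 3.14].

INTERFACE

Orientations are given as [roll, pitch, yaw] about the fixed x, y, z axes, in that order (R = Rz(yaw) Ry(pitch) Rx(roll)).
In Python, from cell import state, read_camera, job_done, grip_depth gives the robot as it stands.
- The arm moves only by the tool drive_tool, never from a script. Its argument "targets" is a list of rows, each an object with "jaw": the opening, from 0 (shut) to 1 (fully open); "travel": the shift along the tool's x, y, z in m, a list of three; "twist": the turn about the tool's z in rad. In form: [{"jaw": jaw, "travel": [tx, ty, tz], "twist": twist}, ...]. A call has 1 to 8 rows; each row is the pose to reach, as a shift and turn from the pose commanded when the call began, along the tool's axes at that moment; what a row does not reach only later rows make up. A row lasts 1/12 s, in which the tool goes at most 41.7 mm and 7.16 degrees, less where a joint would pass 70% of its speed; a pose out of reach is approached as far as the arm can. A call with a gripper value outside its range is refused whole. The fingers move at their own pace and stop on an object; the grip force is fixed at half the most. Time passes only in rows, so rows that repeat a pose let the fingers close. It gives the time, the measured TCP pose, the force, the opening and the grip force at its end, in the units of the state.
- state(): the state, without advancing time (a new reading comes with each control period).
- read_camera(name): name is "scene" or "top"; returns a dict with "frame" (420x560x3 uint8, red, green, blue), "fx", "fy", "cx", "cy" (pixels), "k1" (the pictures are not rectified: a ray, as slopes to the right and down, at radius r is drawn at 1 + k1 r^2 times it, then the intrinsics apply), "R" (3x3) and "t" (3): a world point X has camera coordinates R X + t. Camera axes: x right, y down, z forward; pixel columns grow to the right and rows downward; lengths in mm; the calibration is good to about 2 mm. A picture is of the moment at which its call begins. There is no depth.
- job_done(): hands the job in; it is judged then, once.
The state is a dict: "t": time; "joints": joint angles; "qvel": joint speeds; "tau": joint torques, N m; "eef_pos": TCP position; "tcp_rot": TCP orientation; "ft_force": force on the tool from outside, world axes, zero at the start; "moment": the same for the moment, N m; "opening": opening from 0.0 (shut) to 1.0 (fully open); "grip_force": force on a finger pad.
Only numpy, scipy, OpenCV 4.12 (cv2) and the standard library are available. Lean on these libraries where they do the work, as an engineer would, in place of code of your own. Each camera call takes 0.05 s, during which the arm holds its last target. There are 200 camera calls.

TASK

Take the long one of the two steel pins from the pin stand, drop it end-down into the empty socket of the register board and let go. Then lift the print block by its grip bar, carry it over the tins and finish while holding it level and still about 15 mm above the tops of the two pins, its two guide holes lined up over them (either way round) so that it could be lowered straight on; do not lower it or let go. Never let the block touch the board or the pins, and leave the tins and the short pin as they stand.

Things in the scene. Friction and masses are not known exactly. Their poses are not given: they have to be found in the camera images.
- pin_mid (a point): centre (half its length) of the long loose register pin: plain steel, 12 mm in diameter, 75 mm long, about 60 g, z axis along its length (up). It starts upright in one of the two holes of the pin stand, 24 mm of it in the hole and 51 mm showing; drawn straight up it comes free.
- short_pin_mid (a point): centre of the short loose pin: steel, 12 mm in diameter, 50 mm long, upright in the other hole of the stand, 26 mm showing. Not needed; leave it standing.
- stand_top (a point): centre of the top face of the pin stand, a fixed wooden block 120 (x) x 56 (y) x 30 mm high. Its two holes, 14 mm wide and 24 mm deep, lie on its own x axis, 35 mm to either side of this point; which holds the long pin varies. z up
- board_socket (a point): centre of the mouth of the empty socket in the register board, in its top face 28 mm above the grey raised work board (whose top is 60 mm above the worktop): a round hole 14 mm wide, 22 mm deep, with a 3 mm chamfer all round. The board is a fixed light wooden board 230 (x) x 110 (y) x 28 mm with a sheet of paper in the middle; the fixed pin stands 160 mm from the socket along this point's +x axis. z up. The long pin, once in, stands 53 mm out of the board.
- board_pin (a point): centre of the top end of the fixed steel pin of the register board, 12 mm in diameter, standing 53 mm out of the board's top face (its top 81 mm above the grey work board, 141 mm above the worktop). The long pin in its socket comes to the same height. x and y along the board's length and width, z up
- block_grip (a point): centre of the grip bar of the print block. The block (loose, about 0.2 to 0.4 kg) is a wooden plate 200 (x) x 80 (y) x 20 mm thick, lying flat on the grey raised work board, which is 60 mm above the worktop; on its middle stands the dark grip bar 90 (x) x 24 (y) x 46 mm high, so that this point lies 43 mm above the plate's underside, 23 mm above its top face and 23 mm below the bar's top. Grip the bar across its 24 mm. z up
- block_hole_1 (a point): centre of one guide hole of the print block at the plate's underside: a round through hole 24 mm wide, 80 mm from the block's centre on its -x side. x along the block, z up
- block_hole_2 (a point): the same for the other guide hole, 80 mm from the centre on the +x side
- tin_a_mid (a point): centre (half-way up) of a closed round tin, 78 mm across and 77 mm high, standing loose on the grey raised work board between the side areas and the register board; an obstacle to carry things over. z axis up
- tin_b_mid (a point): centre (half-way up) of a closed round tin, 89 mm across and 59 mm high, standing loose on the grey raised work board between the side areas and the register board; an obstacle to carry things over. z axis up
- tin_c_mid (a point): centre (half-way up) of a closed round tin, 77 mm across and 76 mm high, standing loose on the grey raised work board between the side areas and the register board; an obstacle to carry things over. z axis up
- tin_d_mid (a point): centre (half-way up) of a closed round tin, 80 mm across and 60 mm high, standing loose on the grey raised work board between the side areas and the register board; an obstacle to carry things over. z axis up

How it is judged:
By the outcome, as a careful person would: the job done as asked, in the order asked, and still so for the second after the job is handed in, while the arm keeps its last pose, push and grip.
It also fails if it takes over 61 s, if anything falls off the work surface, if the arm or the gripper's body presses on something with over 40 N, if the wrist force passes 120 N, or if a joint passes its speed limit or range.

## Working session

There is one attempt and no reset: what is moved stays moved. The work goes in short steps, Python scripts to look and compute and a tool call to move; the robot and the scene stay as the last step left them, time stands still between calls to the robot, and variables do not carry over. Pictures are saved under pics/ and viewed, at most 10 in all, crops included, and the job is handed in when it is done.

Besides the shell and the picture viewer there is one more tool, called after "Call:" by a JSON object that holds its "fn" and its "kwargs". drive_tool: Moves the arm, as the interface text tells. Its arguments: {"type":"object","properties":{"targets":{"type":"array"}},"required":["targets"]}

```bash
ls; mkdir -p pics; cat > h.py <<'E'
import numpy as np, cv2
from cell import state, read_camera, job_done, grip_depth
def cam(n,save=None):
    c=read_camera(n)
    if save: cv2.imwrite('pics/'+save,cv2.cvtColor(np.asarray(c['frame'],np.uint8),cv2.COLOR_RGB2BGR))
    c['R']=np.array(c['R']);c['t']=np.array(c['t']);return c
def KD(c): return np.array([[c['fx'],0,c['cx']],[0,c['fy'],c['cy']],[0,0,1.]]),np.array([c['k1'],0,0,0,0.])
def ray(c,uv):
    K,D=KD(c); p=cv2.undistortPoints(np.array(uv,float).reshape(-1,1,2),K,D).reshape(-1,2)
    d=np.c_[p,np.ones(len(p))]@c['R']; return -c['R'].T@c['t'],d
def onz(c,uv,z):
    o,d=ray(c,uv); return o+d*((z-o[2])/d[:,2])[:,None]
def proj(c,X):
    K,D=KD(c); return cv2.projectPoints(np.array(X,float).reshape(-1,1,3),cv2.Rodrigues(c['R'])[0],c['t'],K,D)[0].reshape(-1,2)
E
python3 - <<'E'
from h import *
print(grip_depth,state())
for n in('scene','top'):
    c=cam(n,n+'1.png');print(n,c['fx'],c['k1'],-c['R'].T@c['t'],c['R'][2])
E
```

```text
pics
18.8 {'t': 0.0, 'joints': array([ 1.21440833e+00,  4.91555147e-01,  1.55945595e+00,  4.76856614e-06,
        1.09167073e+00, -1.05580871e-01]), 'qvel': array([ 0.00028784,  0.00137878,  0.00067999, -0.00079467, -0.00021968,
       -0.00063907]), 'tau': array([-1.23677208e-03, -6.12625122e+01, -2.58193338e+01,  6.92244200e-02,
        4.82199644e-02, -1.86940943e-04]), 'eef_pos': array([154.99751552, 605.22861685, 214.06224345]), 'tcp_rot': array([-3.14050999e+00, -1.18988529e-04,  2.89078326e+00]), 'ft_force': array([-0.38576418,  0.17442586,  1.03051165]), 'moment': array([ 0.0039616 , -0.01262962,  0.01254535]), 'grip_force': 0.0, 'opening': 0.9994051470525988}
scene 534.9891636242777 -0.2105141103751232 [-576.40313694 -598.63187131  707.56911611] [ 0.79540466  0.43745806 -0.4194781 ]
top 462.9837644955925 -0.12030929790814804 [ 324.33659989   -7.48581803 1297.55383734] [ 0.19569319  0.02448177 -0.98035954]
```

View pics/scene1.png

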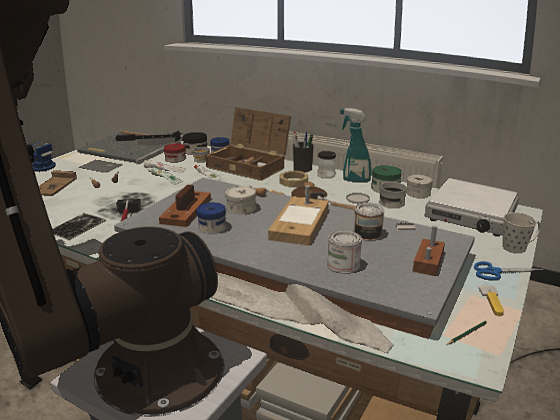

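View pics/top1.png

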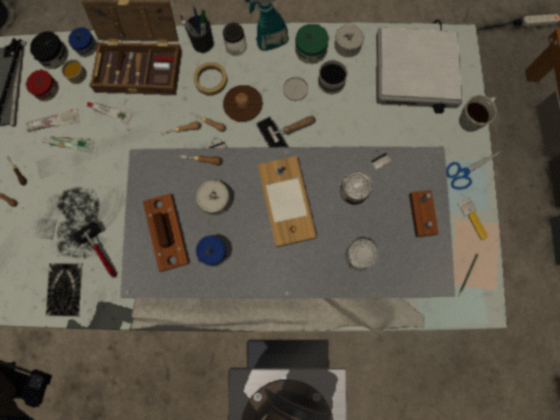

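The top view shows the block at (165,232), the register board at (287,200), the stand at (425,213), and tins at (213,197), (211,250), (357,187) and (362,253). I'll zoom in on these.

```bash
python3 - <<'E'
from h import *
t=cv2.imread('pics/top1.png');s=cv2.imread('pics/scene1.png')
f=lambda im,x,y,w,h,W,H:cv2.resize(im[y:y+h,x:x+w],(W,H),interpolation=cv2.INTER_CUBIC)
a=np.hstack([f(t,140,185,60,90,200,300),f(t,255,150,66,99,200,300),f(t,400,180,60,90,200,300)])
b=np.hstack([f(s,155,175,60,60,200,200),f(s,262,185,80,80,200,200),f(s,400,215,60,80,200,267)[:200]])
o=np.vstack([a,b]);cv2.imwrite('pics/z1.png',np.clip(o*1.4,0,255).astype(np.uint8))
E
```

```text
(no output)
```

View pics/z1.png

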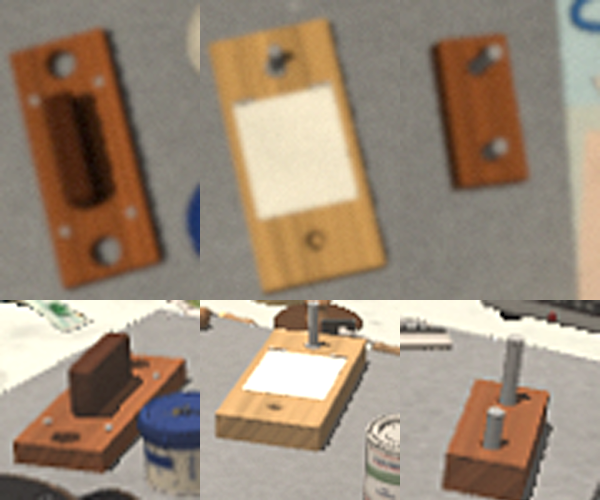

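```bash
cat > m.py <<'E'
from h import *
import sys
c=cam('top'); im=np.asarray(c['frame'],np.uint8); hsv=cv2.cvtColor(im,cv2.COLOR_RGB2HSV)
F=lambda ox,oy,s,x0,L:[(ox+(x-x0)/s,oy+y/s) for x,y in L]
print('block holes z80',onz(c,F(140,185,10/3,0,[(62,65),(106,249)]),80))
print('socket',onz(c,F(255,150,100/33,200,[(316,239)]),88),'fixed base',onz(c,F(255,150,100/33,200,[(280,72)]),88),'fixed top',onz(c,F(255,150,100/33,200,[(274,52)]),141))
print('long top z141,short z116',onz(c,F(400,180,10/3,400,[(494,50)]),141),onz(c,F(400,180,10/3,400,[(499,146)]),116))
for n,(x,y,w,h),z in(('block',(135,180,70,100),80),('board',(250,145,75,110),88),('stand',(405,180,40,65),90)):
    r=hsv[y:y+h,x:x+w]; m=((r[...,1]>70)&(r[...,2]>(60 if n!='board' else 100))&(r[...,0]<30)).astype(np.uint8)
    m=cv2.morphologyEx(m,cv2.MORPH_CLOSE,np.ones((3,3)))
    k=max(cv2.findContours(m,0,2)[0],key=cv2.contourArea).reshape(-1,2)
    p=onz(c,k+[x,y],z)[:,:2].astype(np.float32); q=cv2.minAreaRect(cv2.convexHull(p)); print(n,q)
print('tins',onz(c,[(213,192)],130))
c=cam('scene')
G=lambda ox,oy,s,x0,L:[(ox+(x-x0)/s,oy+(y-300)/s) for x,y in L]
print('scene: socket',onz(c,G(262,185,2.5,200,[(274,407)]),88),'blockholes',onz(c,G(155,175,10/3,0,[(65,437),(140,365)]),80))
print('long',onz(c,G(400,215,10/3,400,[(515,340)]),141),'short',onz(c,G(400,215,10/3,400,[(495,412)]),116))
E
python3 m.py
```

```text
block holes z80 [[588.12477098 345.88287736  80.        ]
 [437.53176524 302.8502293   80.        ]]
socket [[518.14146619 -20.65762614  88.        ]] fixed base [[669.42283152  10.34238354  88.        ]] fixed top [[672.1584478   14.65905832 141.        ]]
long top z141,short z116 [[ 595.80073353 -369.06543731  141.        ]] [[ 524.70922767 -375.83070334  116.        ]]
block ((513.5074462890625, 326.47216796875), (203.79583740234375, 83.58164978027344), 15.968000411987305)
board ((597.3770751953125, -0.8963241577148438), (232.33956909179688, 111.72187042236328), 12.373101234436035)
stand ((559.36474609375, -368.9231262207031), (124.01100158691406, 64.92263793945312), 5.743952751159668)
tins [[609.68132059 188.35208955 130.        ]]
scene: socket [[518.64260575 -22.08074805  88.        ]] blockholes [[439.69027135 302.08078068  80.        ]
 [592.63766267 339.87230553  80.        ]]
long [[ 593.87982649 -372.32775446  141.        ]] short [[ 526.21246506 -378.31936379  116.        ]]
```

The long pin is the far one, with its top near (595,-370). The socket is near (518,-21). Next I'll add a helper for the move numbers and set off along an arc.

```bash
cat > d.py <<'E'
# usage: d.py x y z yaw [commanded x y z yaw]: shift in tool axes from current pose
from h import *; import sys
from scipy.spatial.transform import Rotation as Ro
a=list(map(float,sys.argv[1:])); s=state(); r=s['tcp_rot']; p=np.array(s['eef_pos']); 
Rm=Ro.from_euler('xyz',r).as_matrix()
tw=-(a[3]-r[2]); tw=(tw+np.pi)%(2*np.pi)-np.pi
print('travel',np.round(Rm.T@(np.array(a[:3])-p)/1000,4),'twist',round(tw,3),'pos',np.round(p,1),'rot',np.round(r,4),'j',np.round(s['joints'],2),'F',np.round(s['ft_force'],1))
E
python3 d.py 500 330 260 0.09
```

```text
travel [-0.4025 -0.1812 -0.0456] twist 2.801 pos [155.  605.3 214.3] rot [-3.141  -0.      2.8908] j [ 1.21  0.49  1.56 -0.    1.09 -0.11] F [ 0.5 -0.2  0.5]
```

Call:
{"fn": "drive_tool", "kwargs": {"targets": [{"jaw":0.6,"travel":[-0.4025,-0.181,-0.046],"twist":2.0},{"jaw":0.6,"travel":[-0.4025,-0.181,-0.046],"twist":2.0},{"jaw":0.6,"travel":[-0.4025,-0.181,-0.046],"twist":2.0},{"jaw":0.6,"travel":[-0.4025,-0.181,-0.046],"twist":2.0},{"jaw":0.6,"travel":[-0.4025,-0.181,-0.046],"twist":2.0},{"jaw":0.6,"travel":[-0.4025,-0.181,-0.046],"twist":2.0},{"jaw":0.6,"travel":[-0.4025,-0.181,-0.046],"twist":2.0},{"jaw":0.6,"travel":[-0.4025,-0.181,-0.046],"twist":2.0}]}}

```text
t: 0.87
eef_pos: [415.5, 397.1, 249.4]
tcp_rot: [3.142, -0.0, 1.885]
ft_force: [0.3, 1.3, -0.0]
opening: 0.606
grip_force: 0.0
```

```bash
python3 d.py 560 -10 260 0.09
```

```text
travel [-0.4318  0.0117 -0.0106] twist 1.795 pos [415.5 397.1 249.4] rot [ 3.1416e+00 -1.0000e-04  1.8847e+00] j [0.65 0.39 1.64 0.   1.12 0.33] F [ 0.3  1.3 -0. ]
```

Call:
{"fn": "drive_tool", "kwargs": {"targets": [{"jaw":0.6,"travel":[-0.432,0.012,-0.01],"twist":1.8},{"jaw":0.6,"travel":[-0.432,0.012,-0.01],"twist":1.8},{"jaw":0.6,"travel":[-0.432,0.012,-0.01],"twist":1.8},{"jaw":0.6,"travel":[-0.432,0.012,-0.01],"twist":1.8},{"jaw":0.6,"travel":[-0.432,0.012,-0.01],"twist":1.8},{"jaw":0.6,"travel":[-0.432,0.012,-0.01],"twist":1.8},{"jaw":0.6,"travel":[-0.432,0.012,-0.01],"twist":1.8},{"jaw":0.6,"travel":[-0.432,0.012,-0.01],"twist":1.8}]}}

```text
t: 1.53
eef_pos: [528.1, 83.4, 257.0]
tcp_rot: [3.142, -0.0, 0.885]
ft_force: [1.9, -0.2, 0.1]
opening: 0.598
grip_force: 0.0
```

```bash
python3 d.py 595 -370 210 0.09
```

```text
travel [-0.3084  0.339   0.047 ] twist 0.795 pos [528.1  83.4 257. ] rot [ 3.1416e+00 -2.0000e-04  8.8460e-01] j [0.03 0.32 1.72 0.   1.1  0.72] F [ 1.9 -0.2  0.1]
```

Call:
{"fn": "drive_tool", "kwargs": {"targets": [{"jaw":0.6,"travel":[-0.308,0.339,0.0],"twist":0.795},{"jaw":0.6,"travel":[-0.308,0.339,0.0],"twist":0.795},{"jaw":0.6,"travel":[-0.308,0.339,0.0],"twist":0.795},{"jaw":0.6,"travel":[-0.308,0.339,0.0],"twist":0.795},{"jaw":0.6,"travel":[-0.308,0.339,0.0],"twist":0.795},{"jaw":0.6,"travel":[-0.308,0.339,0.0],"twist":0.795},{"jaw":0.6,"travel":[-0.308,0.339,0.0],"twist":0.795},{"jaw":0.6,"travel":[-0.308,0.339,0.0],"twist":0.795}]}}

```text
t: 2.2
eef_pos: [578.6, -246.2, 256.8]
tcp_rot: [-3.141, 0.0, 0.092]
ft_force: [1.1, 0.6, 0.2]
opening: 0.6
grip_force: 0.0
```

```bash
python3 d.py 595 -370 190 0.09
```

```text
travel [0.005  0.1248 0.0668] twist 0.002 pos [ 578.6 -246.2  256.8] rot [-3.1414e+00  1.0000e-04  9.2200e-02] j [-0.51  0.46  1.49  0.    1.19  0.97] F [1.1 0.6 0.2]
```

Call:
{"fn": "drive_tool", "kwargs": {"targets": [{"jaw":0.6,"travel":[0.005,0.125,0.04],"twist":0},{"jaw":0.6,"travel":[0.005,0.125,0.06],"twist":0},{"jaw":0.6,"travel":[0.005,0.125,0.067],"twist":0},{"jaw":0.6,"travel":[0.005,0.125,0.067],"twist":0},{"jaw":0.6,"travel":[0.005,0.125,0.067],"twist":0},{"jaw":0.6,"travel":[0.005,0.125,0.067],"twist":0}]}}

```text
t: 2.7
eef_pos: [595.3, -367.9, 189.0]
tcp_rot: [-3.14, 0.001, 0.095]
ft_force: [0.1, 0.7, -0.1]
opening: 0.599
grip_force: 0.0
```

```bash
python3 - <<'E'
from h import *
print(state()['eef_pos'])
c=cam('scene','s2.png');s=cv2.imread('pics/s2.png');t=cam('top','t2.png');tt=cv2.imread('pics/t2.png')
a=s[170:290,380:480];b=tt[160:260,380:480]
p=state()['eef_pos']
print(proj(c,p),proj(c,[595,-370,141]),proj(t,p))
o=np.hstack([cv2.resize(a,(500,600),interpolation=2),cv2.resize(b,(300,300),interpolation=2).repeat(2,0)])
cv2.imwrite('pics/z2.png',np.clip(o*1.5,0,255).astype(np.uint8))
E
```

```text
[ 595.30822539 -367.91803103  189.01847795]
[[434.98197849 207.37134088]] [[433.68267233 226.61376997]] [[433.1875099  190.28144431]]
```

View pics/z2.png

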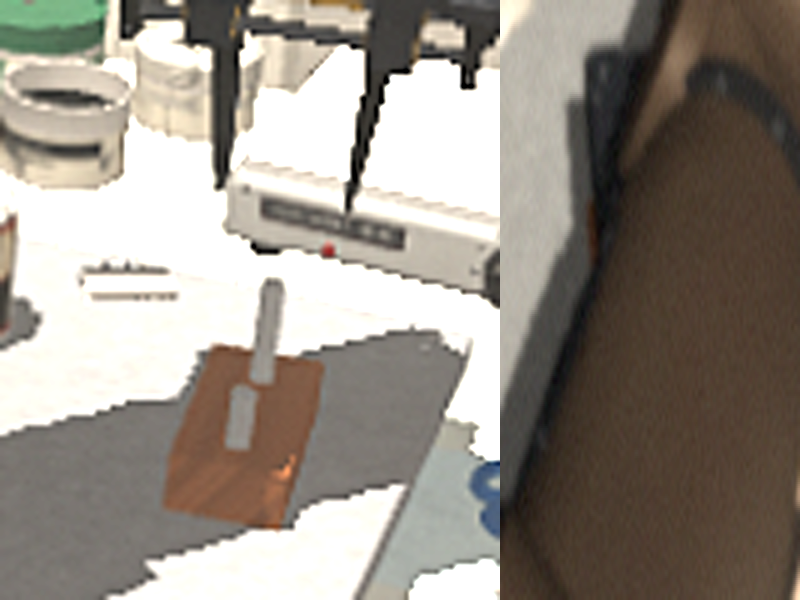

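The close look shows the fingertips straddling the long pin, whose top is at (434,227). Both views agree to about 3 mm. Descending now.

Call:
{"fn": "drive_tool", "kwargs": {"targets": [{"jaw":0.6,"travel":[0,0.0025,0.025],"twist":0},{"jaw":0.6,"travel":[0,0.0025,0.05],"twist":0},{"jaw":0.6,"travel":[0,0.0025,0.07],"twist":0},{"jaw":0.6,"travel":[0,0.0025,0.082],"twist":0},{"jaw":0.6,"travel":[0,0.0025,0.087],"twist":0},{"jaw":0.6,"travel":[0,0.0025,0.087],"twist":0},{"jaw":0.6,"travel":[0,0.0025,0.087],"twist":0}]}}

```text
t: 3.38
eef_pos: [596.5, -370.3, 104.3]
tcp_rot: [3.141, -0.001, 0.096]
ft_force: [0.2, -1.0, 0.4]
opening: 0.6
grip_force: 0.0
```

Call:
{"fn": "drive_tool", "kwargs": {"targets": [{"jaw":0.3,"travel":[0,0,0],"twist":0},{"jaw":0.2,"travel":[0,0,0],"twist":0},{"jaw":0.1,"travel":[0,0,0],"twist":0},{"jaw":0.0,"travel":[0,0,0],"twist":0},{"jaw":0.0,"travel":[0,0,0],"twist":0},{"jaw":0.0,"travel":[0,0,0],"twist":0},{"jaw":0.0,"travel":[0,0,0],"twist":0}]}}

```text
t: 3.97
eef_pos: [595.9, -370.5, 102.9]
tcp_rot: [-3.141, -0.0, 0.096]
ft_force: [0.1, 0.7, 0.1]
opening: 0.169
grip_force: 0.0
```

Call:
{"fn": "drive_tool", "kwargs": {"targets": [{"jaw":0.0,"travel":[0,0,0],"twist":0},{"jaw":0.0,"travel":[0,0,0],"twist":0},{"jaw":0.0,"travel":[0,0,0],"twist":0},{"jaw":0.0,"travel":[0,0,0],"twist":0}]}}

```text
t: 4.3
eef_pos: [595.8, -369.5, 102.7]
tcp_rot: [-3.14, 0.001, 0.096]
ft_force: [0.4, 5.3, 1.2]
opening: 0.12
grip_force: 29.9
```

Call:
{"fn": "drive_tool", "kwargs": {"targets": [{"jaw":0.0,"travel":[0,-0.001,-0.01],"twist":0},{"jaw":0.0,"travel":[0,-0.001,-0.02],"twist":0},{"jaw":0.0,"travel":[0,-0.001,-0.035],"twist":0},{"jaw":0.0,"travel":[0,-0.001,-0.065],"twist":0},{"jaw":0.0,"travel":[0,-0.001,-0.1],"twist":0},{"jaw":0.0,"travel":[0,-0.001,-0.14],"twist":0},{"jaw":0.0,"travel":[0,-0.001,-0.14],"twist":0}]}}

```text
t: 4.88
eef_pos: [597.7, -371.2, 252.8]
tcp_rot: [3.132, -0.01, 0.096]
ft_force: [1.0, -0.6, 1.1]
opening: 0.122
grip_force: 29.9
```

```bash
python3 d.py 518.5 -21.5 242 0.09
```

```text
travel [-0.0455 -0.3557  0.007 ] twist 0.006 pos [ 597.7 -371.2  252.8] rot [ 3.1324 -0.0097  0.0957] j [-0.65  0.57  1.3  -0.    1.25  0.83] F [ 1.  -0.6  1.1]
```

Call:
{"fn": "drive_tool", "kwargs": {"targets": [{"jaw":0.0,"travel":[-0.003,-0.02,0],"twist":0},{"jaw":0.0,"travel":[-0.007,-0.055,0],"twist":0},{"jaw":0.0,"travel":[-0.012,-0.095,0],"twist":0},{"jaw":0.0,"travel":[-0.017,-0.135,0],"twist":0},{"jaw":0.0,"travel":[-0.022,-0.175,0],"twist":0},{"jaw":0.0,"travel":[-0.027,-0.215,0],"twist":0},{"jaw":0.0,"travel":[-0.031,-0.25,0],"twist":0},{"jaw":0.0,"travel":[-0.035,-0.28,0],"twist":0}]}}

```text
t: 5.55
eef_pos: [533.6, -92.2, 244.2]
tcp_rot: [3.141, -0.002, 0.096]
ft_force: [0.6, 0.5, -0.7]
opening: 0.123
grip_force: 29.9
```

Call:
{"fn": "drive_tool", "kwargs": {"targets": [{"jaw":0.0,"travel":[-0.003,-0.03,0],"twist":0},{"jaw":0.0,"travel":[-0.006,-0.055,0.02],"twist":0},{"jaw":0.0,"travel":[-0.009,-0.07,0.04],"twist":0},{"jaw":0.0,"travel":[-0.009,-0.074,0.06],"twist":0},{"jaw":0.0,"travel":[-0.009,-0.074,0.07],"twist":0},{"jaw":0.0,"travel":[-0.009,-0.074,0.07],"twist":0},{"jaw":0.0,"travel":[-0.009,-0.074,0.07],"twist":0},{"jaw":0.0,"travel":[-0.009,-0.074,0.07],"twist":0}]}}

```text
t: 6.22
eef_pos: [518.9, -22.0, 174.0]
tcp_rot: [3.141, -0.002, 0.095]
ft_force: [0.5, 0.3, -0.9]
opening: 0.119
grip_force: 29.9
```

```bash
python3 - <<'E'
from h import *
c=cam('scene','s3.png');s=cv2.imread('pics/s3.png');t=cam('top','t3.png');tt=cv2.imread('pics/t3.png')
a=s[160:240,250:330];b=tt[150:250,250:330]
p=state()['eef_pos'];print(p,state()['tcp_rot'])
bot=p-[0,0,37]
print(proj(c,bot),proj(c,[518.5,-21.5,88]),proj(t,p))
o=np.hstack([cv2.resize(a,(560,560),interpolation=2),cv2.resize(b,(224,280),interpolation=2).repeat(2,0)])
cv2.imwrite('pics/z3.png',np.clip(o*1.5,0,255).astype(np.uint8))
E
```

```text
[518.75947602 -21.92842805 173.9150106 ] [ 3.14113618e+00 -1.81044578e-03  9.49709519e-02]
[[291.70733883 210.59442301]] [[291.37582408 227.77315312]] [[294.13347538 223.09267376]]
```

View pics/z3.png

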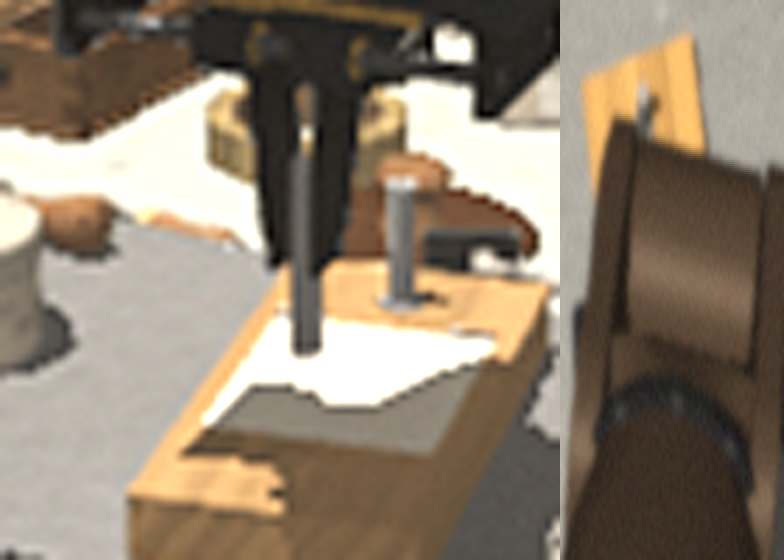

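The pin is held at about (293.7,210) at its tip. That is about 2 px right of the spot under the TCP, so I'll work out the offset and tilt.

```bash
python3 - <<'E'
from h import *
c=cam('scene');p=state()['eef_pos']
tip=onz(c,[(293.7,209.9)],p[2]-37)[0];print(p,tip)
for q in(tip,p):
    print(proj(c,[q[0],q[1],p[2]-37]),proj(c,[q[0],q[1],p[2]+38]))
print('obs top',250+302/7,160+152/7)
for a in((0,0),(4,0),(0,4)): print(proj(c,[p[0]+a[0],p[1]+a[1],137]))
im=cv2.cvtColor(cv2.imread('pics/s3.png'),6).astype(int)
for v in(201,203,205,207,209,211,212): print(v,im[v,284:304])
o=cv2.cvtColor(cv2.imread('pics/scene1.png'),6).astype(int)
print(o[223:234,283:302])
E
```

```text
[518.61012681 -21.80526184 173.7748142 ] [525.22954457 -24.25991843 136.7748142 ]
[[293.7 209.9]] [[293.95691731 182.61938502]]
[[291.63674766 210.65613169]] [[291.84725802 183.30539396]]
obs top 293.14285714285717 181.71428571428572
[[291.63737961 210.57585579]]
[[292.3721032  210.00130895]]
[[290.25218931 210.25892399]]
201 [124 124 123 126 130 138 148 102  59  67  66  71 123 141 138 138 143 144
 145 148]
203 [123 122 124 132 140 148 167 113  60  67  64  68 123 143 142 143 144 144
 147 132]
205 [123 130 137 136 151 162 171 113  58  67  63  78 144 164 152 146 147 139
 140 141]
207 [135 139 137 161 200 210 220 142  52  65  61  74 186 218 213 212 215 216
 210 205]
209 [139 144 179 206 208 207 216 139  45  57  52  65 179 212 206 206 206 207
 208 209]
211 [158 183 204 207 204 204 208 201 172 173 177 202 210 206 205 206 207 207
 208 208]
212 [185 210 211 208 206 205 206 207 209 211 210 209 207 206 206 205 208 207
 208 208]
[[134 140 146 145 142 134 131 132 132 133 129 125 141 129 143 158 165 171
  177]
 [138 145 147 145 137 134 134 137 139 141 140 141 142 144 144 142 144 144
  136]
 [144 148 146 140 134 134 134 135 134 134 134 140 146 146 145 146 147 148
  145]
 [145 145 141 135 133 126 121 119 112 121 127 139 146 145 146 147 149 146
  145]
 [145 143 137 132 134 121  99  85  74  87 104 119 135 142 147 150 147 146
  144]
 [146 138 132 131 135 131 117  97  83  82  88 114 136 145 149 149 144 145
  146]
 [141 134 131 134 137 139 142 136 128 129 131 141 146 148 149 146 143 144
  145]
 [138 132 131 136 136 139 137 141 146 149 149 146 145 148 147 143 143 146
  146]
 [140 137 139 139 140 140 140 142 145 147 145 145 148 149 146 143 144 146
  147]
 [109 112 117 124 132 136 138 146 151 150 148 149 151 148 143 143 145 147
  147]
 [ 69  74  75  83  98 100 100 113 126 127 127 132 142 140 143 151 151 152
  150]]
```

```bash
python3 - <<'E'
from h import *
c=cam('scene')
im=cv2.cvtColor(cv2.imread('pics/scene1.png'),6).astype(int)
print('pred stand pin top/bottom',proj(c,[595.8,-369.5,141]),proj(c,[595.8,-369.5,90]))
for v in range(224,248,2): print(v,im[v,424:446])
print('fixed pin')
for v in range(185,206,2): print(v,im[v,300:316])
im3=cv2.cvtColor(cv2.imread('pics/s3.png'),6).astype(int)
for v in range(185,206,2): print(v,im3[v,300:316])
t=cv2.cvtColor(cv2.imread('pics/top1.png'),6).astype(int)
print('socket top');print(t[222:237,285:302])
ct=cam('top');print(proj(ct,[518.5,-20.5,88]))
E
```

```text
pred stand pin top/bottom [[433.56443903 226.44028063]] [[431.04311309 245.02036864]]
224 [185 183 182 181 180 178 179 179 180 182 180 181 178 174 173 174 176 177
 178 178 178 179]
226 [125 125 136 121 173 150 151 174 135 143 156 155 151 166 182 178 177 177
 178 178 177 177]
228 [124 125 124 123 125 123 125 118  84  79  66  75  71 122 158 168 147 171
 181 180 177 178]
230 [127 128 127 126 123 125 130 127  82  87  83  68  84 120 128 126 124 126
 125 123 125 126]
232 [124 125 124 125 125 127 128 111  84  86  80  67  99 132 128 128 124 123
 125 127 125 127]
234 [125 124 124 124 125 127 125  85  85  84  76  69 104 130 126 126 126 127
 130 130 126 123]
236 [125 125 125 123 122 124 126  88  87  83  71  86 121 126 126 124 125 124
 124 124 129 125]
238 [120 131 133 131 132 128 107  82  85  80  67  96 133 129 128 129 129 126
 129 128 126 126]
240 [ 89  90  88  86  86  87  87  85  84  76  73 107 134 128 127 127 130 129
 128 127 124 124]
242 [ 93  90  91  89  89  90  83  86  81  75  72  86  93  89  89  92  88  85
  95  96 113 127]
244 [ 89  90  85  88  80  73  85  86  79  74  62  42  42  47  43
[... 2002 characters left out ...]
5  90 100 106 113 111 111 111]
 [107 105 101  94  86  69  66  83  95  93  88  96 106 110 114 110 109]
 [109 107 100  95  83  69  68  87 101  99  93  98 106 111 109 110 110]
 [111 108 102  94  87  75  68  78  88  93  95 101 106 110 111 112 108]
 [111 109 103  97  93  86  78  72  75  85  94 105 109 112 112 111 110]
 [111 107 105 100  97  96  89  82  81  88 100 108 110 111 112 111 110]
 [110 107 104 100 100  99  98  97  95 102 108 111 108 108 111 110 110]
 [109 109 107 101 101 102 105 104 103 104 107 111 112 110 111 110 111]
 [111 109 107 104 100 101 105 104 104 105 109 111 111 111 108 112 113]
 [108 107 108 105 102 100 104 104 104 103 106 112 110 109 114 112 111]]
[[293.21936062 228.73632787]]
```

Call:
{"fn": "drive_tool", "kwargs": {"targets": [{"jaw":0.0,"travel":[-0.002,-0.004,0.01],"twist":0},{"jaw":0.0,"travel":[-0.002,-0.004,0.025],"twist":0},{"jaw":0.0,"travel":[-0.002,-0.004,0.035],"twist":0},{"jaw":0.0,"travel":[-0.002,-0.004,0.042],"twist":0},{"jaw":0.0,"travel":[-0.002,-0.004,0.042],"twist":0},{"jaw":0.0,"travel":[-0.002,-0.004,0.042],"twist":0},{"jaw":0.0,"travel":[-0.002,-0.004,0.042],"twist":0}]}}

```text
t: 7.05
eef_pos: [516.1, -17.6, 131.3]
tcp_rot: [3.142, -0.001, 0.096]
ft_force: [-0.3, -0.2, -0.3]
opening: 0.123
grip_force: 29.9
```

```bash
python3 - <<'E'
from h import *
c=cam('scene','s4.png');s=cv2.imread('pics/s4.png')
p=state()['eef_pos'];print(p,proj(c,p-[0,0,37]))
a=s[195:245,265:315];cv2.imwrite('pics/z4.png',np.clip(cv2.resize(a,(600,600),interpolation=2)*1.6,0,255).astype(np.uint8))
g=cv2.cvtColor(s,6).astype(int)
for v in range(214,232): print(v,g[v,282:304])
E
```

```text
[516.09630993 -17.55550675 131.43103903] [[289.60673767 225.57996514]]
214 [113 196 230 194 174 177 227 161  57  50  17  52 164 210 210 205 205 206
 208 211 218 192]
215 [ 71 148 175 174 175 179 185 122  58  57  40  99 195 214 206 205 206 212
 219 190 170 117]
216 [ 82  80  77  77  75  77  81  68  61  67  59 108 194 212 206 210 217 190
 172 118  72  79]
217 [ 90  87  86  87  87  87  91  72  63  65  58 110 202 222 216 222 195 116
  72  79  82  87]
218 [ 91  89  90  90  90  90  92  76  63  66  59  91 156 177 171 176 123  76
  83  88  88  88]
219 [93 91 91 91 90 91 95 75 63 66 64 63 73 77 77 76 81 86 89 89 90 89]
220 [89 89 92 93 91 94 90 72 63 66 64 68 83 87 86 86 88 87 89 88 90 89]
221 [72 69 75 80 81 81 79 70 65 66 65 68 87 92 90 90 90 90 90 90 90 89]
222 [55 53 56 63 66 64 67 65 65 66 65 67 79 81 83 90 90 91 92 92 92 91]
223 [55 57 61 61 61 58 56 62 65 66 66 61 62 61 67 74 74 77 82 79 80 84]
224 [56 59 61 64 61 60 54 60 67 67 66 59 57 60 60 60 61 60 60 63 65 67]
225 [56 60 61 61 61 57 57 61 65 65 64 62 62 62 62 61 61 62 62 62 60 60]
226 [51 55 57 60 57 56 55 61 63 66 64 66 66 63 63 61 64 62 63 63 62 63]
227 [111 114  79  51  53  56  59  59  61  63  67  68  66  62  62  62  64  62
  62  62  63  63]
228 [152 154 129  75  53  58  57  59  59  63  67  67  63  60  61  63  63  63
  61  61  62  64]
229 [145 146 124  74  53  57  59  58  58  62  62  63  63  59  62  64  63  62
  59  63  63  63]
230 [142 141  87  43  52  56  58  59  59  59  62  62  62  61  64  63  61  62
  62  63  63  63]
231 [139 139 116 106  77  51  54  59  60  63  62  61  60  62  63  61  61  62
  62  62  61  62]
```

View pics/z4.png

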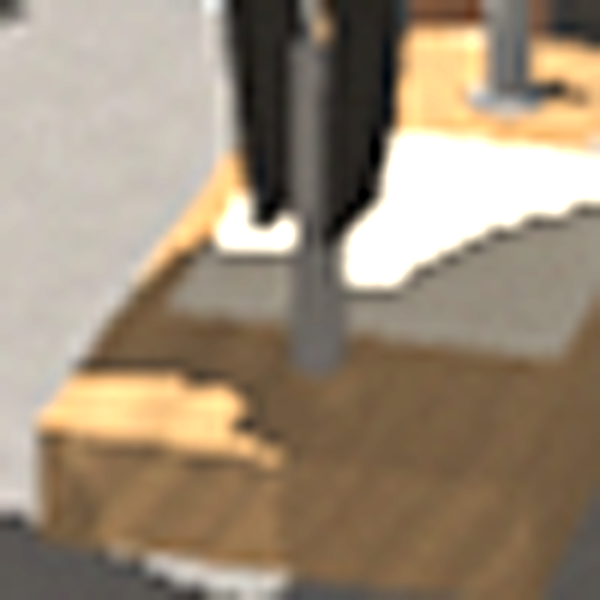

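Pin tip (291.2,225) lines up with the socket at (291.3,227.4), allowing for the remaining 6 mm of height. I'll lower it gently.

Call:
{"fn": "drive_tool", "kwargs": {"targets": [{"jaw":0.0,"travel":[0,0,0.003],"twist":0},{"jaw":0.0,"travel":[0,0,0.006],"twist":0},{"jaw":0.0,"travel":[0,0,0.009],"twist":0},{"jaw":0.0,"travel":[0,0,0.012],"twist":0},{"jaw":0.0,"travel":[0,0,0.012],"twist":0},{"jaw":0.0,"travel":[0,0,0.012],"twist":0}]}}

```text
t: 7.6
eef_pos: [518.1, -17.5, 121.5]
tcp_rot: [3.14, -0.007, 0.096]
ft_force: [0.4, 3.8, 27.5]
opening: 0.122
grip_force: 30.0
```

Call:
{"fn": "drive_tool", "kwargs": {"targets": [{"jaw":0.0,"travel":[0.001,0,-0.003],"twist":0},{"jaw":0.0,"travel":[0.002,-0.001,-0.003],"twist":0},{"jaw":0.0,"travel":[0.0025,-0.001,-0.001],"twist":0},{"jaw":0.0,"travel":[0.0025,-0.001,0.001],"twist":0},{"jaw":0.0,"travel":[0.0025,-0.001,0.001],"twist":0}]}}

```text
t: 8.02
eef_pos: [520.2, -16.3, 120.2]
tcp_rot: [3.141, -0.006, 0.096]
ft_force: [0.1, 2.4, 30.4]
opening: 0.119
grip_force: 30.0
```

Call:
{"fn": "drive_tool", "kwargs": {"targets": [{"jaw":0.0,"travel":[0,0,-0.006],"twist":0},{"jaw":0.0,"travel":[0,0,-0.012],"twist":0},{"jaw":0.0,"travel":[0,0,-0.012],"twist":0},{"jaw":0.0,"travel":[0,0,-0.012],"twist":0},{"jaw":0.0,"travel":[0,0,-0.012],"twist":0}]}}

```text
t: 8.43
eef_pos: [517.9, -16.2, 129.4]
tcp_rot: [-3.141, 0.001, 0.096]
ft_force: [0.2, 0.2, -1.9]
opening: 0.122
grip_force: 30.0
```

```bash
python3 - <<'E'
from h import *
c=cam('scene','s5.png');s=cv2.imread('pics/s5.png')
p=state()['eef_pos'];print(p,state()['tcp_rot'],proj(c,p-[0,0,37]))
a=s[195:245,265:315];cv2.imwrite('pics/z5.png',np.clip(cv2.resize(a,(600,600),interpolation=2)*2.2,0,255).astype(np.uint8))
E
```

```text
[517.89961352 -16.23817539 129.3572101 ] [-3.14127582e+00  8.92223177e-04  9.57028581e-02] [[289.48229751 225.91820193]]
```

View pics/z5.png

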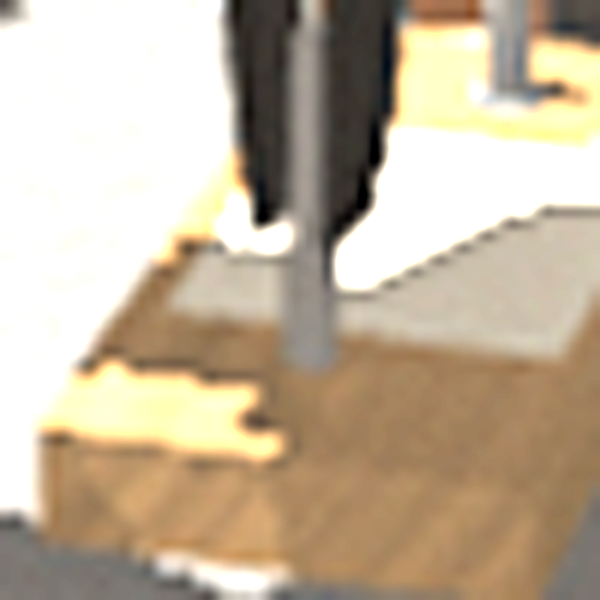

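The pin slipped up about 3 mm in the grip and seems slightly tilted. I'll measure its axis numerically.

```bash
python3 - <<'E'
from h import *
c=cam('scene')
print(proj(c,[[518,-17,z] for z in (88,95,170)]))
for f in('s3','s4','s5'):
    g=cv2.cvtColor(cv2.imread(f'pics/{f}.png'),6).astype(int);print(f)
    for v in ({'s3':range(178,212,3),'s4':range(190,228,3),'s5':range(188,228,3)}[f]): print(v,g[v,285:300])
E
```

```text
[[289.75054122 227.47368317]
 [289.76629168 225.04993739]
 [289.9354438  198.40964333]]
s3
178 [ 78  28  22  27  27  28  24  37 129  96  21  23  27  24  23]
181 [101  60  20  23  27  29  22  44  94  64  21  26  27  28  24]
184 [99 57 21 25 27 27 43 65 70 43 23 26 27 25 21]
187 [197 127  24  22  27  27  43  66  67  40  26  26  27  27  24]
190 [188 137  46  18  29  24  46  67  67  40  26  26  28  25  43]
193 [189 180  99  13  24  27  46  69  67  40  25  26  26  34  57]
196 [122 126 117  62  16  21  41  66  66  40  24  23  16  37  55]
199 [124 124 129 119 127 147 101  62  67  44  49 128 149 141 139]
202 [125 124 127 134 140 150 102  60  67  66  69 122 143 141 142]
205 [130 137 136 151 162 171 113  58  67  63  78 144 164 152 146]
208 [138 149 189 206 208 216 142  52  64  59  70 184 217 208 207]
211 [183 204 207 204 204 208 201 172 173 177 202 210 206 205 206]
s4
190 [ 23  26  23  22  13  95 191 129  12  21  26  23  24  21  53]
193 [25 24 24 25 18 79 78 34 22 24 25 26 22 20 51]
196 [20 25 25 26 20 69 86 48 20 24 25 24 20 37 52]
199 [ 19  24  25  23  56  70  59  36  20  25  25  24  14  83 
[... 720 characters left out ...]
 52]
197 [ 21  23  26  23  38  69  62  34  23  25  24  23  13  83 108]
200 [ 18  25  25  22  57  73  57  30  22  25  25  23  11  98 138]
203 [ 15  23  25  27  58  73  56  30  25  25  25  20  23 119 150]
206 [ 21  21  27  25  58  74  57  31  25  25  21   8 124 186 192]
209 [ 37  18  23  29  58  72  55  31  22  20  13  83 192 215 206]
212 [144  19  12  46  65  70  56  29  19   9  36 155 207 209 206]
215 [124 148 189 148  84  63  58  28 135 206 212 206 207 211 218]
218 [ 89  91  93  77  64  67  64  53 146 178 177 120  72  79  85]
221 [80 82 83 74 66 66 67 63 82 93 92 91 92 91 89]
224 [62 61 58 61 66 68 66 62 61 58 60 60 59 59 59]
227 [111  78  54  57  60  63  63  66  68  66  62  62  63  62  64]
```

```bash
python3 - <<'E'
from h import *
for f in('s4','s5'):
    im=cv2.imread(f'pics/{f}.png').astype(int); d=im[...,2]-im[...,0];print(f)
    for v in range(218,230): print(v,d[v,284:298])
    g=im.sum(2)//3
    for v in range(185,197): print(v,g[v,288:295])
o=cv2.imread('pics/scene1.png').astype(int)
E
```

```text
s4
218 [16 16 14 16 15 11  6  8  6 13 25 28 29 28]
219 [15 14 14 15 16 10  7  7  6  8 11 13 13 13]
220 [15 14 14 14 14  9  7  7  6  9 14 15 14 14]
221 [20 20 20 21 17  9  7  8  6  9 13 14 14 14]
222 [31 32 33 33 26 12  6  6  5 10 19 21 20 17]
223 [32 33 34 33 28 13  5  7  5 12 27 33 30 27]
224 [32 32 31 32 26 11  4  6  5 13 29 33 34 34]
225 [33 31 31 31 29 18 10  7 10 22 34 33 33 33]
226 [29 31 29 27 30 32 26 22 26 34 37 34 33 33]
227 [46 25 28 29 31 34 35 35 38 37 34 32 32 32]
228 [78 43 27 30 29 31 31 32 35 35 33 31 33 33]
229 [74 43 25 29 30 30 30 32 32 32 33 33 32 32]
185 [24 26 25 28 27 26 26]
186 [24 26 26 26 26 25 26]
187 [23 23 21 19 22 28 25]
188 [23 19 47 90 59 19 27]
189 [ 21  12  93 166 107  11  22]
190 [ 21  13  93 187 126  11  20]
191 [ 23  16  68 137  91  14  23]
192 [22 16 75 72 29 16 22]
193 [24 17 77 75 32 21 24]
194 [25 18 81 73 30 21 24]
195 [24 19 80 69 25 22 23]
196 [25 20 67 83 46 20 24]
s5
218 [14 15 15 15 12  7  8  9  5 24 29 28 22 13]
219 [14 16 15 16 12  9  8  8  5 11 13 13 13 14]
220 [15 13 14 14 10  8  7  7  5 12 15 14 13 15]
221 [20 20 22 22 14  7  7  6  6 12 15 13 13 14]
222 [32 32 33 34 18  7  6  5  9 18 21 20 19 18]
223 [30 33 33 33 20  7  5  7  9 25 33 32 30 26]
224 [32 33 33 32 19  9  5  4  6 25 32 32 33 34]
225 [31 32 30 29 25 18 14  9 17 30 34 32 34 34]
226 [27 27 26 28 31 32 29 28 32 36 36 34 34 32]
227 [65 64 44 26 30 32 34 35 37 38 35 33 32 32]
228 [89 76 43 27 29 30 32 32 36 35 33 31 33 33]
229 [70 39 24 28 31 29 31 32 34 33 33 33 31 33]
185 [27 27 28 27 28 27 27]
186 [25 25 24 28 26 27 27]
187 [25 27 24 23 24 26 26]
188 [23 20 30 34 26 22 28]
189 [ 22  15  80 136  86  15  26]
190 [ 20  11 115 196 127  14  21]
191 [ 21  13  95 148  90  14  22]
192 [22 16 73 70 29 18 22]
193 [24 16 79 76 32 18 22]
194 [25 18 80 75 31 20 25]
195 [25 19 79 71 26 24 22]
196 [25 16 72 68 29 21 23]
```

Call:
{"fn": "drive_tool", "kwargs": {"targets": [{"jaw":0.0,"travel":[0,0.0026,0.002],"twist":0},{"jaw":0.0,"travel":[0,0.0026,0.004],"twist":0},{"jaw":0.0,"travel":[0,0.0026,0.006],"twist":0},{"jaw":0.0,"travel":[0,0.0026,0.008],"twist":0},{"jaw":0.0,"travel":[0,0.0026,0.009],"twist":0},{"jaw":0.0,"travel":[0,0.0026,0.009],"twist":0}]}}

```text
t: 9.03
eef_pos: [518.4, -18.9, 121.0]
tcp_rot: [-3.142, 0.0, 0.096]
ft_force: [-0.4, -0.5, 3.5]
opening: 0.124
grip_force: 30.0
```

Call:
{"fn": "drive_tool", "kwargs": {"targets": [{"jaw":0.0,"travel":[0,0,0.001],"twist":0},{"jaw":0.0,"travel":[0,0,0.002],"twist":0},{"jaw":0.0,"travel":[0,0,0.003],"twist":0},{"jaw":0.0,"travel":[0,0,0.003],"twist":0}]}}

```text
t: 9.37
eef_pos: [519.6, -18.9, 120.1]
tcp_rot: [3.141, -0.004, 0.096]
ft_force: [-3.4, 1.7, 26.0]
opening: 0.122
grip_force: 30.0
```

Call:
{"fn": "drive_tool", "kwargs": {"targets": [{"jaw":0.0,"travel":[0,0,-0.003],"twist":0},{"jaw":0.0,"travel":[-0.002,0,-0.003],"twist":0},{"jaw":0.0,"travel":[-0.002,0,-0.001],"twist":0},{"jaw":0.0,"travel":[-0.002,0,0.0],"twist":0},{"jaw":0.0,"travel":[-0.002,0,0.001],"twist":0},{"jaw":0.0,"travel":[-0.002,0,0.001],"twist":0}]}}

```text
t: 9.87
eef_pos: [518.1, -19.0, 119.3]
tcp_rot: [3.141, -0.005, 0.096]
ft_force: [-3.6, 2.7, 31.7]
opening: 0.122
grip_force: 30.0
```

Call:
{"fn": "drive_tool", "kwargs": {"targets": [{"jaw":0.0,"travel":[0,0,-0.003],"twist":0},{"jaw":0.0,"travel":[-0.002,-0.0012,-0.003],"twist":0},{"jaw":0.0,"travel":[-0.002,-0.0012,-0.001],"twist":0},{"jaw":0.0,"travel":[-0.002,-0.0012,0.0],"twist":0},{"jaw":0.0,"travel":[-0.002,-0.0012,0.001],"twist":0},{"jaw":0.0,"travel":[-0.002,-0.0012,0.001],"twist":0}]}}

```text
t: 10.37
eef_pos: [516.0, -18.0, 118.4]
tcp_rot: [3.141, -0.006, 0.096]
ft_force: [-2.9, 2.6, 36.2]
opening: 0.122
grip_force: 30.0
```

Call:
{"fn": "drive_tool", "kwargs": {"targets": [{"jaw":0.0,"travel":[0,0,-0.006],"twist":0},{"jaw":0.0,"travel":[0,0,-0.012],"twist":0},{"jaw":0.0,"travel":[0,0,-0.012],"twist":0},{"jaw":0.0,"travel":[0,0,-0.012],"twist":0},{"jaw":0.0,"travel":[0,0,-0.012],"twist":0}]}}

```text
t: 10.78
eef_pos: [514.0, -18.0, 127.3]
tcp_rot: [-3.141, 0.001, 0.096]
ft_force: [0.5, -0.2, -0.8]
opening: 0.115
grip_force: 30.0
```

```bash
python3 - <<'E'
from h import *
c=cam('scene','s6.png');t=cam('top','t6.png')
p=state()['eef_pos'];print(p,state()['tcp_rot'],proj(c,p-[0,0,36]))
im=cv2.imread('pics/s6.png').astype(int); d=im[...,2]-im[...,0]
for v in range(216,230): print(v,d[v,284:298])
a=cv2.imread('pics/s6.png')[185:245,265:315]; b=cv2.imread('pics/top1.png')[150:250,255:325]; e=cv2.imread('pics/scene1.png')[205:245,265:315]
o=np.hstack([cv2.resize(a,(300,360),interpolation=2),cv2.resize(e,(450,360),interpolation=2)])
cv2.imwrite('pics/z6.png',np.clip(o*2.,0,255).astype(np.uint8))
# refined top-camera board: pin base collar, socket, board corners
E
```

```text
[514.04489412 -18.0090666  127.32587212] [-3.14127941e+00  9.62429512e-04  9.57599850e-02] [[289.37947675 227.00548201]]
216 [12 14 12 27 20  6  8  5  4 22 31 29 28 30]
217 [13 15 14 13  8  6  7  5 12 31 31 30 31 30]
218 [14 15 15 15  8  6  6  6 13 26 29 29 28 28]
219 [16 14 16 14  9  7  7  7 10 13 13 12 12 14]
220 [14 14 15 14 10  6  7  6 11 14 15 14 14 14]
221 [21 21 20 18  9  5  7  7  9 14 13 13 13 15]
222 [31 31 33 26 11  6  6  5 14 19 21 20 19 17]
223 [32 33 34 25 10  6  6  5 16 31 32 33 30 27]
224 [32 32 34 24  9  6  6  5 19 32 33 32 32 35]
225 [33 32 32 23  9  4  5  3 22 34 33 34 33 33]
226 [32 31 29 25 17  9 11  9 26 37 35 35 32 33]
227 [27 28 27 29 30 25 26 28 33 38 34 32 31 33]
228 [66 44 26 31 31 31 32 34 37 34 34 32 32 33]
229 [76 44 26 30 31 29 30 31 32 34 32 32 34 32]
```

View pics/z6.png

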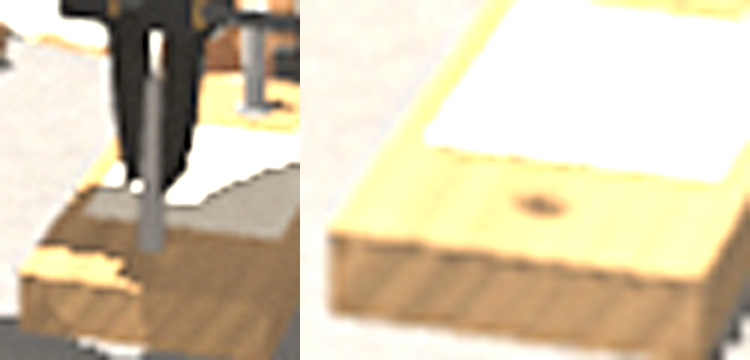

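Call:
{"fn": "drive_tool", "kwargs": {"targets": [{"jaw":0.0,"travel":[0.006,0.0023,0.0],"twist":0},{"jaw":0.0,"travel":[0.006,0.0023,0.002],"twist":0},{"jaw":0.0,"travel":[0.006,0.0023,0.004],"twist":0},{"jaw":0.0,"travel":[0.006,0.0023,0.006],"twist":0},{"jaw":0.0,"travel":[0.006,0.0023,0.007],"twist":0},{"jaw":0.0,"travel":[0.006,0.0023,0.007],"twist":0}]}}

```text
t: 11.38
eef_pos: [520.3, -19.7, 120.5]
tcp_rot: [-3.141, 0.001, 0.096]
ft_force: [-0.5, -0.0, -0.5]
opening: 0.124
grip_force: 30.0
```

```bash
python3 - <<'E'
from h import *
print(state()['moment'],state()['ft_force'])
t=cv2.cvtColor(cv2.imread('pics/top1.png'),6).astype(int)
print(t[158:182,272:292])
E
```

```text
[-0.00254379  0.16897225 -0.05053939] [-0.45476653 -0.03289441 -0.46187273]
[[ 94  92  95  93  92  93  93  92  92  94  95  97  95  93  96 101 104 107
  109 110]
 [ 95  95  97  97  95  96  97  96  98  96  96  96  96  95  94 100 105 110
  110 113]
 [100 100 106 105 102 104 102 102 102  97 100 100  98  97  93  97 106 109
  110 112]
 [106 108 112 114 111 109 104 104 101 102 101 103 101  97  96  99 104 106
  113 111]
 [109 113 115 119 114 108 107 103 104 102 101 101  99  98  98  96 102 107
  109 114]
 [108 111 116 119 116 107 105 106 103 102  99 102 100  96  98  95 102 104
  110 112]
 [110 115 117 117 114 108 106 101 101 101 101  99 101 100  97  94  99 104
  112 112]
 [108 110 113 118 118 111 107 105 104  97  98  99  98  98  95  96  97 105
  106 113]
 [111 108 115 115 114 113 109 105 102  91  85  83  86  89  97  99  98 103
  111 110]
 [109 110 112 115 114 109 102 101  93  77  66  65  65  75  90  95  96 100
  106 110]
 [107 109 112 113 110  96  87  84  76  64  47  46  53  69  84  93  96  98
  107 109]
 [109 108 111 116 107  92  73  63  57  47  43  51  60  74  86  94  97 100
  101 110]
 [11
[... 316 characters left out ...]
  96  96
   96 102]
 [108 110 108 104 102 100  93  88  85  90  91  92 101 104 100  99 101  96
   95 101]
 [108 111 108 105 110 104 100  97  96  93  93  97 104 101 103 102  99  98
   98 103]
 [110 111 108 105 109 108 110 107 102  99 101 102 101 102 105 101 100  99
   97 103]
 [109 110 107 107 110 113 113 112 106 102 102 100 100 101 102 102 102  99
  100 104]
 [105 108 109 109 109 110 115 114 107 101 101 102 100 104 103 106 107 104
  107 109]
 [106 111 110 110 107 112 116 112 109 101 103 107 103 109 112 118 120 125
  127 130]
 [105 107 111 113 108 113 116 117 114 113 115 117 122 128 133 140 144 151
  152 155]
 [104 107 111 114 116 118 124 128 130 131 133 140 147 151 158 158 163 166
  168 163]]
```

Call:
{"fn": "drive_tool", "kwargs": {"targets": [{"jaw":0.0,"travel":[0,0,0.001],"twist":0},{"jaw":0.0,"travel":[0,0,0.002],"twist":0},{"jaw":0.0,"travel":[0,0,0.003],"twist":0},{"jaw":0.0,"travel":[0,0,0.003],"twist":0}]}}

```text
t: 11.72
eef_pos: [520.7, -19.7, 118.5]
tcp_rot: [3.141, -0.001, 0.096]
ft_force: [-1.0, 0.3, 8.6]
opening: 0.12
grip_force: 30.0
```

Call:
{"fn": "drive_tool", "kwargs": {"targets": [{"jaw":0.0,"travel":[-0.001,0,0],"twist":0},{"jaw":0.0,"travel":[-0.002,0,0.0],"twist":0},{"jaw":0.0,"travel":[-0.002,0,0.0],"twist":0}]}}

```text
t: 11.97
eef_pos: [519.6, -20.0, 118.6]
tcp_rot: [3.141, -0.003, 0.096]
ft_force: [4.5, 1.9, 5.2]
opening: 0.12
grip_force: 30.0
```

```bash
python3 -c "
from h import *
s=state();print(s['ft_force'],s['moment'],s['eef_pos'])"
```

```text
[4.52700224 1.93146437 5.18030512] [ 0.22869587 -0.66826818 -0.04021819] [519.61200145 -19.99811706 118.61090075]
```

Call:
{"fn": "drive_tool", "kwargs": {"targets": [{"jaw":0.0,"travel":[0.0015,-0.001,0],"twist":0},{"jaw":0.0,"travel":[0.0025,-0.0015,0.0],"twist":0},{"jaw":0.0,"travel":[0.0025,-0.0015,0.001],"twist":0},{"jaw":0.0,"travel":[0.0025,-0.0015,0.001],"twist":0}]}}

```text
t: 12.3
eef_pos: [521.0, -18.7, 118.2]
tcp_rot: [3.141, -0.001, 0.096]
ft_force: [-4.3, -3.8, 18.8]
opening: 0.125
grip_force: 30.0
```

Call:
{"fn": "drive_tool", "kwargs": {"targets": [{"jaw":0.0,"travel":[-0.001,0.001,-0.001],"twist":0},{"jaw":0.0,"travel":[-0.001,0.001,0.0],"twist":0},{"jaw":0.0,"travel":[-0.001,0.001,0.001],"twist":0},{"jaw":0.0,"travel":[-0.001,0.001,0.001],"twist":0}]}}

```text
t: 12.63
eef_pos: [520.8, -19.4, 118.0]
tcp_rot: [3.141, -0.003, 0.096]
ft_force: [-4.0, 1.4, 26.4]
opening: 0.122
grip_force: 30.0
```

```bash
python3 - <<'E'
from h import *
s=state();print(s['ft_force'],s['moment'],s['eef_pos'])
c=cam('scene','s7.png');a=cv2.imread('pics/s7.png')[180:240,265:325]
cv2.imwrite('pics/z7.png',np.clip(cv2.resize(a,(600,600),interpolation=2)*2.,0,255).astype(np.uint8))
E
```

```text
[-3.98045336  1.38722635 26.38384578] [ 0.08642077  1.00222502 -0.00814355] [520.81152962 -19.43805345 117.9618236 ]
```

View pics/z7.png

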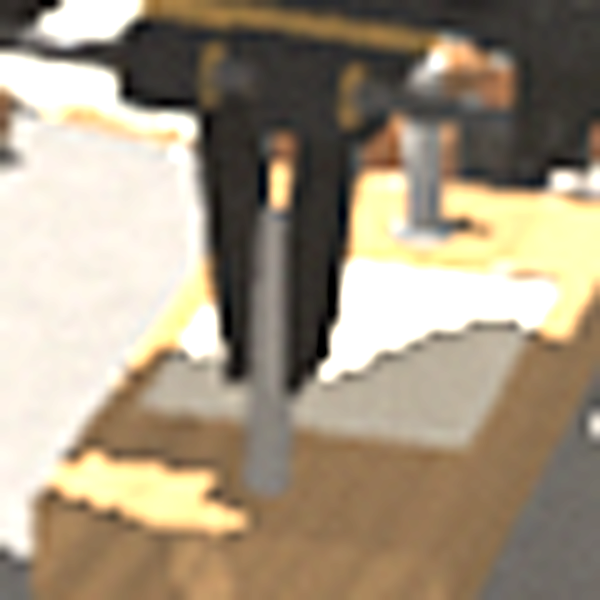

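The tip is in the chamfer but catching at the rim. I'll dither in a small circle under light load.

Call:
{"fn": "drive_tool", "kwargs": {"targets": [{"jaw":0.0,"travel":[0.003,-0.001,-0.001],"twist":0},{"jaw":0.0,"travel":[0.0025,-0.0025,-0.0005],"twist":0},{"jaw":0.0,"travel":[0.001,-0.003,-0.0005],"twist":0},{"jaw":0.0,"travel":[-0.0005,-0.0025,-0.0005],"twist":0},{"jaw":0.0,"travel":[-0.001,-0.001,-0.0005],"twist":0},{"jaw":0.0,"travel":[-0.0005,0.0005,-0.0005],"twist":0},{"jaw":0.0,"travel":[0.001,0.001,-0.0005],"twist":0},{"jaw":0.0,"travel":[0.001,-0.001,-0.0005],"twist":0}]}}

```text
t: 13.35
eef_pos: [522.1, -18.3, 117.9]
tcp_rot: [3.141, -0.003, 0.096]
ft_force: [0.5, -8.3, 17.4]
opening: 0.12
grip_force: 30.0
```

```bash
python3 -c "
from h import *
s=state();print(s['ft_force'],s['moment'],s['eef_pos'])"
```

```text
[ 0.45354413 -8.26773581 17.3795932 ] [-1.85323348  0.20594399  0.0246859 ] [522.08035827 -18.31814934 117.94527011]
```

Next I'll find the tip's true height by touching the flat of the board 16 mm away.

Call:
{"fn": "drive_tool", "kwargs": {"targets": [{"jaw":0.0,"travel":[0,0.0,-0.006],"twist":0},{"jaw":0.0,"travel":[0,0.008,-0.008],"twist":0},{"jaw":0.0,"travel":[0,0.016,-0.008],"twist":0},{"jaw":0.0,"travel":[0,0.017,-0.008],"twist":0},{"jaw":0.0,"travel":[0,0.017,-0.006],"twist":0},{"jaw":0.0,"travel":[0,0.017,-0.005],"twist":0},{"jaw":0.0,"travel":[0,0.017,-0.004],"twist":0},{"jaw":0.0,"travel":[0,0.017,-0.004],"twist":0}]}}

```text
t: 14.02
eef_pos: [522.3, -35.0, 119.9]
tcp_rot: [-3.141, 0.001, 0.096]
ft_force: [0.4, 1.0, -0.9]
opening: 0.117
grip_force: 30.0
```

Call:
{"fn": "drive_tool", "kwargs": {"targets": [{"jaw":0.0,"travel":[0,0.0,0.0005],"twist":0},{"jaw":0.0,"travel":[0,0,0.001],"twist":0},{"jaw":0.0,"travel":[0,0,0.0015],"twist":0},{"jaw":0.0,"travel":[0,0,0.002],"twist":0},{"jaw":0.0,"travel":[0,0,0.002],"twist":0}]}}

```text
t: 14.43
eef_pos: [522.6, -35.0, 118.7]
tcp_rot: [-3.142, -0.0, 0.096]
ft_force: [-0.6, 0.2, 3.6]
opening: 0.12
grip_force: 30.0
```

Call:
{"fn": "drive_tool", "kwargs": {"targets": [{"jaw":0.0,"travel":[0,0.0,-0.005],"twist":0},{"jaw":0.0,"travel":[0.005,-0.01,-0.006],"twist":0},{"jaw":0.0,"travel":[0.005,-0.018,-0.006],"twist":0},{"jaw":0.0,"travel":[0.005,-0.018,-0.004],"twist":0},{"jaw":0.0,"travel":[0.005,-0.018,-0.002],"twist":0},{"jaw":0.0,"travel":[0.005,-0.018,0],"twist":0},{"jaw":0.0,"travel":[0.005,-0.018,0.001],"twist":0},{"jaw":0.0,"travel":[0.005,-0.018,0.001],"twist":0}]}}

```text
t: 15.1
eef_pos: [525.8, -16.7, 117.4]
tcp_rot: [-3.141, -0.0, 0.096]
ft_force: [-1.4, 1.1, 3.9]
opening: 0.123
grip_force: 30.0
```

Call:
{"fn": "drive_tool", "kwargs": {"targets": [{"jaw":0.0,"travel":[-0.001,-0.001,0.0],"twist":0},{"jaw":0.0,"travel":[-0.001,-0.0015,0.001],"twist":0},{"jaw":0.0,"travel":[-0.001,-0.0015,0.002],"twist":0},{"jaw":0.0,"travel":[-0.001,-0.0015,0.002],"twist":0}]}}

```text
t: 15.43
eef_pos: [526.0, -16.2, 116.7]
tcp_rot: [3.14, -0.004, 0.096]
ft_force: [3.8, -4.6, 11.6]
opening: 0.122
grip_force: 30.0
```

Call:
{"fn": "drive_tool", "kwargs": {"targets": [{"jaw":0.0,"travel":[0.001,0.001,0.0],"twist":0},{"jaw":0.0,"travel":[0.0015,0.0012,0.0],"twist":0},{"jaw":0.0,"travel":[0.0015,0.0012,0.001],"twist":0},{"jaw":0.0,"travel":[0.0015,0.0012,0.0015],"twist":0}]}}

```text
t: 15.77
eef_pos: [526.8, -16.6, 113.9]
tcp_rot: [3.141, -0.001, 0.096]
ft_force: [4.0, -1.7, 3.6]
opening: 0.122
grip_force: 30.0
```

It's in: 5 mm below the flat with low force. Continuing down.

Call:
{"fn": "drive_tool", "kwargs": {"targets": [{"jaw":0.0,"travel":[0.001,0.0005,0.002],"twist":0},{"jaw":0.0,"travel":[0.001,0.0005,0.004],"twist":0},{"jaw":0.0,"travel":[0.001,0.0005,0.006],"twist":0},{"jaw":0.0,"travel":[0.001,0.0005,0.008],"twist":0},{"jaw":0.0,"travel":[0.001,0.0005,0.008],"twist":0}]}}

```text
t: 16.18
eef_pos: [526.9, -16.7, 105.2]
tcp_rot: [-3.141, 0.001, 0.096]
ft_force: [1.3, -1.0, -2.0]
opening: 0.124
grip_force: 30.0
```

Call:
{"fn": "drive_tool", "kwargs": {"targets": [{"jaw":0.0,"travel":[0,0,0.002],"twist":0},{"jaw":0.0,"travel":[0,0,0.005],"twist":0},{"jaw":0.0,"travel":[0,0,0.006],"twist":0},{"jaw":0.0,"travel":[0,0,0.006],"twist":0}]}}

```text
t: 16.52
eef_pos: [527.0, -16.7, 99.5]
tcp_rot: [-3.141, 0.001, 0.096]
ft_force: [1.9, 0.5, -2.7]
opening: 0.121
grip_force: 30.0
```

Call:
{"fn": "drive_tool", "kwargs": {"targets": [{"jaw":0.5,"travel":[0,0,0],"twist":0},{"jaw":0.5,"travel":[0,0,0],"twist":0},{"jaw":0.5,"travel":[0,0,0],"twist":0},{"jaw":0.5,"travel":[0,0,0],"twist":0},{"jaw":0.5,"travel":[0,0,0],"twist":0},{"jaw":0.5,"travel":[0,0,0],"twist":0}]}}

```text
t: 17.02
eef_pos: [527.2, -16.8, 99.9]
tcp_rot: [-3.141, -0.0, 0.096]
ft_force: [-0.8, -1.0, -0.3]
opening: 0.471
grip_force: 0.0
```

Call:
{"fn": "drive_tool", "kwargs": {"targets": [{"jaw":0.6,"travel":[0,0,-0.015],"twist":0},{"jaw":0.6,"travel":[0,0,-0.04],"twist":0},{"jaw":0.6,"travel":[0,0,-0.08],"twist":0},{"jaw":0.6,"travel":[0,0,-0.12],"twist":0},{"jaw":0.6,"travel":[0,0,-0.15],"twist":0},{"jaw":0.6,"travel":[0,0,-0.15],"twist":0}]}}

```text
t: 17.52
eef_pos: [529.1, -17.0, 255.8]
tcp_rot: [3.139, -0.009, 0.096]
ft_force: [0.2, -0.0, -0.2]
opening: 0.598
grip_force: 0.0
```

```bash
python3 d.py 514 327 240 0.279; python3 - <<'E'
from h import *
c=cam('scene','s8.png');g=cv2.imread('pics/s8.png')
im=g.astype(int).sum(2)//3
for v in range(200,234,3): print(v,im[v,284:300])
print(proj(c,[[524,-16.5,88],[524,-16.5,141]]))
# block bar and holes in top
t=cam('top','t8.png')
E
```

```text
travel [ 0.0178 -0.3439  0.0152] twist -0.183 pos [529.1 -17.  255.8] rot [ 3.1394 -0.0091  0.096 ] j [-0.16  0.31  1.74  0.    1.08  1.32] F [ 0.2 -0.  -0.2]
200 [124 124 124 125 124 126 127 131 135 138 138 136 132 129 130 132]
203 [123 122 125 126 131 138 155 147 138 137 133 129 129 131 132 133]
206 [125 129 130 134 173 205 213 217 210 206 187 188 202 196 186 183]
209 [130 135 173 202 205 206 204 128  52  64  57 103 190 209 203 202]
212 [180 205 206 203 201 206 195 118  58  68  64  69  76  74  69 138]
215 [205 201 202 205 215 193 117  62  64  68  68  72  84  88  88  88]
218 [208 215 193 119  77  85  89  94  78  67  65  82  89  89  89  89]
221 [108  59  69  72  76  80  86  92  78  67  68  85  92  90  90  89]
224 [135 137 135 131 123 129 110  89  79  69  80 107 116  81  55  58]
227 [134 126 123 126 111  89  87  87  78  69  61  59  59  60  61  61]
230 [122 122 126 128 126 128 131 137 118 106  78  56  61  59  60  60]
233 [ 66  70  78  90  92  92 105 113  76  52  58  61  61  59  59  60]
[[290.67046397 226.5274921 ]
 [290.80440188 207.9623711 ]]
```

The pin stands upright in the socket, with its top at (292.8,208). Moving on to the block.

Call:
{"fn": "drive_tool", "kwargs": {"targets": [{"jaw":0.8,"travel":[0.02,-0.343,0.01],"twist":-0.183},{"jaw":0.8,"travel":[0.02,-0.343,0.01],"twist":-0.183},{"jaw":0.8,"travel":[0.02,-0.343,0.01],"twist":-0.183},{"jaw":0.8,"travel":[0.02,-0.343,0.01],"twist":-0.183},{"jaw":0.8,"travel":[0.02,-0.343,0.01],"twist":-0.183},{"jaw":0.8,"travel":[0.02,-0.343,0.01],"twist":-0.183},{"jaw":0.8,"travel":[0.02,-0.343,0.01],"twist":-0.183},{"jaw":0.8,"travel":[0.02,-0.343,0.01],"twist":-0.183}]}}

```text
t: 18.28
eef_pos: [513.7, 318.0, 238.2]
tcp_rot: [3.141, 0.003, 0.279]
ft_force: [0.8, -0.8, 0.7]
opening: 0.802
grip_force: 0.0
```

Call:
{"fn": "drive_tool", "kwargs": {"targets": [{"jaw":0.8,"travel":[0.0,-0.015,0],"twist":0},{"jaw":0.8,"travel":[0.0,-0.015,0.0],"twist":0},{"jaw":0.8,"travel":[0.0,-0.015,0.0],"twist":0}]}}

```text
t: 18.53
eef_pos: [509.9, 330.6, 238.5]
tcp_rot: [3.141, 0.003, 0.28]
ft_force: [-0.1, 0.2, 1.1]
opening: 0.804
grip_force: 0.0
```

```bash
python3 d.py 514 326 160 0.279; python3 - <<'E'
from h import *
c=cam('scene','s9.png');t=cam('top','t9.png')
g=cv2.imread('pics/t9.png').astype(int).sum(2)//3
print('socket pin, top');print(g[216:238,284:302])
p=state()['eef_pos']
im=cv2.imread('pics/s9.png')
print(proj(c,p))
a=im[150:235,145:230]; b=cv2.imread('pics/t9.png')[150:260,240:330]
cv2.imwrite('pics/z9.png',np.clip(np.hstack([cv2.resize(a,(425,425),interpolation=2),cv2.resize(b,(348,425),interpolation=2)])*1.6,0,255).astype(np.uint8))
E
```

```text
travel [0.0029 0.0055 0.0785] twist 0.001 pos [509.9 330.6 238.5] rot [3.1409e+00 2.7000e-03 2.8050e-01] j [ 0.47  0.44  1.57 -0.    1.13  1.76] F [-0.1  0.2  1.1]
socket pin, top
[[189 190 190 188 188 190 187 188 190 187 187 186 182 180 173 173 165 160]
 [189 189 189 188 186 185 184 182 179 176 178 170 165 158 153 147 141 136]
 [187 185 183 178 177 173 171 163 158 154 147 146 140 136 134 127 126 126]
 [173 170 166 157 153 149 141 137 135 133 129 127 125 124 121 123 123 124]
 [147 143 137 133 131 126 124 123 125 128 122 117 112 108 113 120 120 124]
 [131 121 119 119 119 121 116 121 126 127 123 111  92  87  97 111 122 124]
 [119 116 113 115 116 118 118 121 127 127 120 101  75  65  79 102 116 121]
 [118 116 113 113 115 118 117 121 125 127 118  96  71  61  72  99 118 122]
 [120 116 113 116 114 117 111 111 116 119 110  89  68  68  84 105 118 122]
 [124 118 113 113 112 113 103  97  97 100  93  76  70  82 103 116 119 123]
 [124 118 116 111 110 108 100  87  79  81  71  68  79  99 113 121 121 122]
 [123 119 113 111 109 105  86  77  72  67  61  66  90 112 121 126 125 123]
 [123 122 117 114 107  97  79  68  67  62  61  73  95 114 124 123 122 119]
 [123 119 117 113 105  94  79  71  65  62  63  78  99 114 123 124 122 124]
 [122 123 117 111 110  98  83  70  67  65  71  87 105 116 122 126 123 121]
 [122 122 118 115 110 104  94  82  77  75  84  99 111 119 122 125 123 123]
 [121 122 118 117 111 110 104  96  90  90 101 110 120 121 123 124 125 122]
 [120 122 120 117 110 109 111 110 107 106 112 119 122 121 122 123 125 123]
 [119 122 121 117 112 111 113 117 114 113 116 120 124 123 122 122 123 123]
 [118 120 122 119 112 112 113 116 116 114 116 121 122 121 121 124 124 122]
 [119 121 123 120 113 112 110 116 118 117 113 120 122 123 123 123 123 123]
 [116 122 121 120 115 112 112 114 116 116 115 116 122 122 122 121 123 122]]
[[178.54093004 152.47501092]]
```

View pics/z9.png

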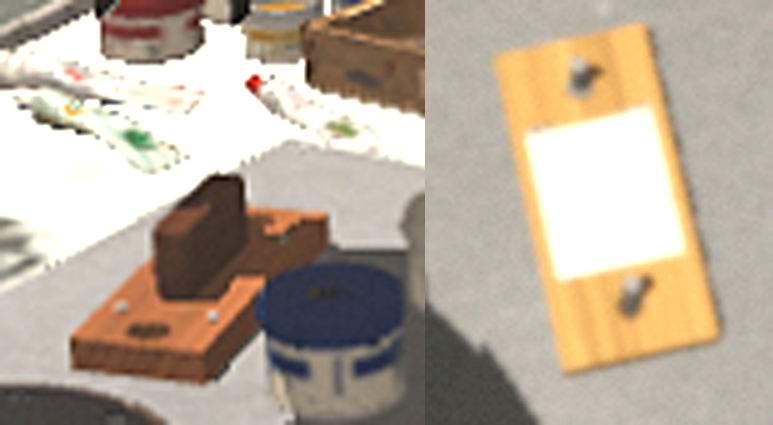

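Both pins now stand in the board at zoom positions (580,77) and (631,295), and the block is undisturbed. Going down on its bar.

Call:
{"fn": "drive_tool", "kwargs": {"targets": [{"jaw":0.8,"travel":[0.003,0.0055,0.035],"twist":0},{"jaw":0.8,"travel":[0.003,0.0055,0.07],"twist":0},{"jaw":0.8,"travel":[0.003,0.0055,0.1],"twist":0},{"jaw":0.8,"travel":[0.003,0.0055,0.125],"twist":0},{"jaw":0.8,"travel":[0.003,0.0055,0.14],"twist":0},{"jaw":0.8,"travel":[0.003,0.0055,0.148],"twist":0},{"jaw":0.8,"travel":[0.003,0.0055,0.15],"twist":0},{"jaw":0.8,"travel":[0.003,0.0055,0.15],"twist":0}]}}

```text
t: 19.3
eef_pos: [515.4, 325.4, 90.4]
tcp_rot: [-3.142, -0.0, 0.278]
ft_force: [0.4, -0.1, 0.2]
opening: 0.797
grip_force: 0.0
```

Call:
{"fn": "drive_tool", "kwargs": {"targets": [{"jaw":0.5,"travel":[0,0,0],"twist":0},{"jaw":0.4,"travel":[0,0,0],"twist":0},{"jaw":0.3,"travel":[0,0,0],"twist":0},{"jaw":0.2,"travel":[0,0,0],"twist":0},{"jaw":0.0,"travel":[0,0,0],"twist":0},{"jaw":0.0,"travel":[0,0,0],"twist":0},{"jaw":0.0,"travel":[0,0,0],"twist":0},{"jaw":0.0,"travel":[0,0,0],"twist":0}]}}

```text
t: 19.97
eef_pos: [515.0, 326.2, 90.2]
tcp_rot: [-3.142, -0.0, 0.279]
ft_force: [-0.4, 0.1, 0.9]
opening: 0.295
grip_force: 0.0
```

```bash
python3 d.py 514 326 270 0.279; python3 -c "
from h import *
s=state();print(s['opening'],s['grip_force'])"
```

```text
travel [-1.000e-03 -1.000e-04 -1.798e-01] twist -0.0 pos [515.  326.2  90.2] rot [-3.1415e+00 -1.0000e-04  2.7890e-01] j [0.46 0.61 1.72 0.   0.81 1.75] F [-0.4  0.1  0.9]
0.29450141110507694 0.0
```

Call:
{"fn": "drive_tool", "kwargs": {"targets": [{"jaw":0.0,"travel":[0,0,0],"twist":0},{"jaw":0.0,"travel":[0,0,0],"twist":0},{"jaw":0.0,"travel":[0,0,0],"twist":0},{"jaw":0.0,"travel":[0,0,0],"twist":0}]}}

```text
t: 20.3
eef_pos: [515.0, 326.3, 90.3]
tcp_rot: [-3.141, -0.0, 0.279]
ft_force: [-1.4, 1.0, 0.5]
opening: 0.249
grip_force: 30.0
```

Call:
{"fn": "drive_tool", "kwargs": {"targets": [{"jaw":0.0,"travel":[0,0,-0.003],"twist":0},{"jaw":0.0,"travel":[0,0,-0.01],"twist":0},{"jaw":0.0,"travel":[0,0,-0.025],"twist":0},{"jaw":0.0,"travel":[0,0,-0.05],"twist":0},{"jaw":0.0,"travel":[0,0,-0.08],"twist":0},{"jaw":0.0,"travel":[0,0,-0.105],"twist":0},{"jaw":0.0,"travel":[0,0,-0.12],"twist":0},{"jaw":0.0,"travel":[0,0,-0.125],"twist":0}]}}

```text
t: 20.97
eef_pos: [515.7, 326.4, 218.5]
tcp_rot: [-3.141, -0.004, 0.279]
ft_force: [-0.3, 0.8, -2.5]
opening: 0.254
grip_force: 30.0
```

```bash
python3 d.py 600 0 215 0.216
```

```text
travel [-0.0088  0.337   0.0032] twist 0.063 pos [515.7 326.4 218.5] rot [-3.1409 -0.0042  0.2789] j [ 0.46  0.46  1.59 -0.    1.08  1.75] F [-0.3  0.8 -2.5]
```

Call:
{"fn": "drive_tool", "kwargs": {"targets": [{"jaw":0.0,"travel":[-0.0004,0.015,0],"twist":0.003},{"jaw":0.0,"travel":[-0.001,0.04,0],"twist":0.008},{"jaw":0.0,"travel":[-0.002,0.07,0],"twist":0.014},{"jaw":0.0,"travel":[-0.0026,0.1,0],"twist":0.02},{"jaw":0.0,"travel":[-0.0034,0.13,0],"twist":0.026},{"jaw":0.0,"travel":[-0.0042,0.16,0],"twist":0.032},{"jaw":0.0,"travel":[-0.005,0.19,0],"twist":0.038},{"jaw":0.0,"travel":[-0.0058,0.22,0],"twist":0.044}]}}

```text
t: 21.63
eef_pos: [569.5, 110.8, 214.0]
tcp_rot: [-3.141, 0.002, 0.234]
ft_force: [0.9, -0.5, -1.6]
opening: 0.253
grip_force: 30.0
```

Call:
{"fn": "drive_tool", "kwargs": {"targets": [{"jaw":0.0,"travel":[-0.001,0.03,0],"twist":0.006},{"jaw":0.0,"travel":[-0.002,0.06,0],"twist":0.012},{"jaw":0.0,"travel":[-0.003,0.085,0],"twist":0.016},{"jaw":0.0,"travel":[-0.003,0.105,0],"twist":0.019},{"jaw":0.0,"travel":[-0.003,0.115,0],"twist":0.019},{"jaw":0.0,"travel":[-0.003,0.117,0],"twist":0.019},{"jaw":0.0,"travel":[-0.003,0.117,0],"twist":0.019},{"jaw":0.0,"travel":[-0.003,0.117,0],"twist":0.019}]}}

```text
t: 22.3
eef_pos: [593.9, -0.7, 214.8]
tcp_rot: [-3.141, 0.001, 0.216]
ft_force: [0.4, 0.3, -1.3]
opening: 0.251
grip_force: 30.0
```

```bash
python3 d.py 600 0 186 0.216; python3 - <<'E'
from h import *
c=cam('scene','s10.png');t=cam('top','t10.png')
p=state()['eef_pos'];yw=state()['tcp_rot'][2];R=np.array([[np.cos(yw),-np.sin(yw),0],[np.sin(yw),np.cos(yw),0],[0,0,1]])
L=[(sx*100,sy*40,z-30) for z in(0,20) for sx in(-1,1) for sy in(-1,1)]
q=[p+R@np.array(l) for l in L]
for n,cc in(('scene',c),('top',t)): print(n,[list(map(int,x)) for x in np.round(proj(cc,q))])
S=lambda f:cv2.cvtColor(cv2.imread(f),40).astype(int)
# orange-red block mask: contours in both views
for f in('s10','t10'):
    h=cv2.imread(f'pics/{f}.png');hs=cv2.cvtColor(h,cv2.COLOR_BGR2HSV)
    m=((hs[...,0]<14)&(hs[...,1]>130)&(hs[...,2]>35)).astype(np.uint8)
    m=cv2.morphologyEx(m,cv2.MORPH_OPEN,np.ones((2,2)))
    m[:, :240]=0;m[:,380:]=0;m[:130]=0;m[260:]=0
    cs=[k for k in cv2.findContours(m,0,2)[0] if cv2.contourArea(k)>25]
    for k in cs: print(f,cv2.contourArea(k),cv2.boundingRect(k),cv2.approxPolyDP(k,2.5,True).reshape(-1,2).tolist())
E
```

```text
travel [0.0062 0.0006 0.0288] twist 0.0 pos [593.9  -0.7 214.8] rot [-3.1411e+00  7.0000e-04  2.1620e-01] j [-0.11  0.45  1.64  0.    1.06  1.24] F [ 0.4  0.3 -1.3]
scene [[303, 198], [272, 194], [321, 171], [293, 168], [303, 191], [272, 187], [321, 164], [293, 161]]
top [[310, 228], [278, 235], [292, 151], [261, 158], [311, 226], [278, 234], [292, 149], [260, 156]]
s10 64.5 (276, 176, 15, 19) [[290, 177], [284, 177], [276, 188], [276, 194], [278, 188], [289, 183], [282, 181]]
```

Call:
{"fn": "drive_tool", "kwargs": {"targets": [{"jaw":0.0,"travel":[0.003,0,0.005],"twist":0},{"jaw":0.0,"travel":[0.005,0,0.012],"twist":0},{"jaw":0.0,"travel":[0.005,0,0.02],"twist":0},{"jaw":0.0,"travel":[0.005,0,0.025],"twist":0},{"jaw":0.0,"travel":[0.005,0,0.027],"twist":0},{"jaw":0.0,"travel":[0.005,0,0.027],"twist":0},{"jaw":0.0,"travel":[0.005,0,0.027],"twist":0}]}}

```text
t: 22.98
eef_pos: [599.2, -0.4, 188.1]
tcp_rot: [-3.141, 0.0, 0.216]
ft_force: [-0.3, 0.9, -2.2]
opening: 0.254
grip_force: 30.0
```

```bash
cat > pr.py <<'E'
from h import *
c=cam('scene','s11.png');t=cam('top','t11.png')
p=state()['eef_pos'];yw=state()['tcp_rot'][2];print(p,state()['tcp_rot']);R=np.array([[np.cos(yw),-np.sin(yw),0],[np.sin(yw),np.cos(yw),0],[0,0,1]])
q=[p+R@np.array((sx*100,sy*40,z-30)) for z in(0,20) for sx in(-1,1) for sy in(-1,1)]
for n,cc in(('scene',c),('top',t)): print(n,np.round(proj(cc,q),1).tolist())
print('holes top-face in top',np.round(proj(t,[p+R@np.array((s*80,0,-10)) for s in(-1,1)]),1).tolist())
E
python3 pr.py; python3 - <<'E'
from h import *
s=cv2.imread('pics/s11.png');h=cv2.cvtColor(s,cv2.COLOR_BGR2HSV);print('scene: R-B')
d=s.astype(int);d=d[...,2]-d[...,0]
for v in range(180,232,2): print(v,' '.join('%3d'%x for x in d[v,266:332:2]))
t=cv2.imread('pics/t11.png').astype(int);d=t[...,2]-t[...,0];print('top R-B')
for v in range(146,240,3): print(v,' '.join('%3d'%x for x in d[v,252:320:2]))
E
```

```text
[ 5.99320357e+02 -4.64190578e-01  1.88496020e+02] [ 3.14147019e+00 -5.76762469e-04  2.15761169e-01]
scene [[304.0, 207.1], [273.3, 203.4], [321.7, 179.0], [294.3, 176.1], [304.1, 199.8], [273.2, 196.1], [321.9, 172.4], [294.3, 169.5]]
top [[309.8, 227.5], [278.4, 234.4], [292.0, 152.7], [261.7, 159.3], [310.1, 226.1], [278.2, 233.2], [292.0, 150.2], [261.2, 156.9]]
holes top-face in top [[292.4, 221.8], [278.3, 160.9]]
scene: R-B
180  18  19  19  18  19  18  17  38  33  43  53  42  29  22  20  20  19  18  15   5   7  30  30  31  30  33  30  29  23  17  17  17  18
182  17  17  18  18  19  18  17  37  34  44  31  27  27  21  20  18  17  17  15   9  28  30  32  31  32  32  30  31  19  17  17  17  17
184  16  16  18  18  17  18  17  19  27  55  57  57  45  18  18  17  16  15  14  27  29  31  32  30  33  30  31  21  17  17  17  17  18
186  18  18  17  18  19  19  18  16  29  83  78  79  60  18  16  18  16  16  21  28  30  32  30  32  31  30  27  17  19  18  17  18  17
188  23  18  14  14  16  18  19  21  79  85  65  33  26  24  18  15  15  17  29  27  32  30  31  31  29  28  41  23  16  1
[... 6657 characters left out ...]

227  19  22  20  22  19  20  20  19  20  18  18  19  23  20  20  19  20  19  19  19  18  19  18  19  19  18  15  11  14  10  25  18   4   2
230  20  21  20  18  21  20  20  21  21  17  20  19  18  21  19  21  20  18  18  18  18  19  21  19  15  17  15  12  13  10  19   9   4   2
233  18  20  20  21  21  21  19  18  20  22  18  18  20  20  18  20  19  19  20  22  19  19  18  19  16  17  16  15  14  10   7   4   8   3
236  19  19  18  19  19  21  21  20  21  20  19  19  20  20  21  19  18  18  20  18  20  21  20  17  15  15  15  14  13  11   5   6  11   3
239  21  22  18  21  19  19  20  19  20  19  21  20  18  20  20  17  18  18  21  19  21  17  18  15  14  17  14  17  12   8   5   4   6   4
```

```bash
python3 - <<'E'
from h import *
c=cam('scene');t=cam('top')
g=cv2.cvtColor(cv2.imread('pics/t9.png'),6)
# dark blobs (pin+shadow) weighted centroids in top
for n,(x,y,w,h) in(('near',(287,219,14,16)),('far',(275,164,14,13))):
    r=g[y:y+h,x:x+w].astype(float);k=np.clip(95-r,0,None);U,V=np.meshgrid(np.arange(x,x+w),np.arange(y,y+h))
    uv=((k*U).sum()/k.sum(),(k*V).sum()/k.sum());print(n,uv,onz(t,[uv],100)[0])
s8=cv2.cvtColor(cv2.imread('pics/s8.png'),6).astype(int)
print('near pin top');print(s8[203:213,289:299])
print('far pin s8');print(s8[180:204,301:314])
s=cv2.imread('pics/s11.png').astype(int)
gg=s.sum(2)//3;dd=s[...,2]-s[...,0]
print('block left edge R-B rows',[ (v,dd[v,272:280].tolist()) for v in (197,199,201,202)])
print('bottom edge');[print(u,dd[198:212,u].tolist(),gg[198:212,u].tolist()) for u in(277,279,281,296,299,302,304)]
print('right near corner',[(v,dd[v,300:312].tolist(),gg[v,300:312].tolist()) for v in(201,203,205)])
print('top-left corner col',[(u,dd[186:200,u].tolist()) for u in(276,277,278)])
print('pin in s11',[(v,gg[v,288:299].tolist()) for v in (210,213,216,219)])
E
```

```text
near (np.float64(293.81009615384613), np.float64(227.05528846153845)) [521.02299161 -21.95021854 100.        ]
far (np.float64(281.2671568627451), np.float64(169.66053921568627)) [677.4451094   10.49030302 100.        ]
near pin top
[[146 161 155 147 145 142 138 138 139 140]
 [129 134 120  98 104 111 134 132 133 140]
 [162 163 157 154 163 147 152 161 159 152]
 [210 217 221 214 210 191 192 206 202 191]
 [209 212 190 147 130 130 164 206 213 212]
 [207 216 145  52  48  44  98 190 214 208]
 [210 209 130  53  65  58 106 194 214 207]
 [210 196 118  58  67  62 109 198 220 214]
 [209 195 118  57  69  63  92 156 172 166]
 [210 199 121  59  69  66  71  78  76  71]]
far pin s8
[[100  88  73  66  65  65  60 156 184 179 178 178 179]
 [ 68  69  71  70  72  72  70 133 157 152 176 184 182]
 [ 73  73  71  79  96  98  93  94  96  91 136 153 176]
 [ 73  74  73  91 107 111 111 111 110 106 100  91 126]
 [ 74  72  79  93 104 105 106 108 109 110 107  98  73]
 [ 74  78  76  89 127 133 127 143 123 100  98  94  77]
 [ 68  73  60  64 125 141 138 151 121  87  84  81  65]
 [ 61  58  57  48  88  99  99  85  67  5
[... 2016 characters left out ...]
46, 47, 47, 46, 42, 42, 41, 50, 55, 49]), (203, [32, 36, 34, 34, 35, 32, 31, 26, 11, 6, 18, 27], [46, 45, 48, 45, 46, 46, 42, 44, 58, 62, 58, 54]), (205, [36, 36, 34, 35, 36, 33, 31, 29, 30, 33, 30, 31], [44, 42, 44, 43, 44, 42, 42, 52, 56, 53, 55, 54])]
top-left corner col [(276, [19, 19, 18, 16, 15, 36, 63, 39, 40, 74, 67, 39, 43, 43]), (277, [19, 19, 18, 16, 13, 23, 55, 69, 76, 89, 69, 39, 39, 40]), (278, [18, 19, 19, 16, 10, 25, 68, 85, 82, 85, 65, 32, 33, 35])]
pin in s11 [(210, [79, 86, 81, 69, 65, 67, 65, 71, 81, 86, 85]), (213, [163, 168, 135, 79, 62, 67, 63, 70, 83, 87, 87]), (216, [218, 148, 62, 63, 64, 66, 63, 78, 87, 87, 87]), (219, [121, 81, 74, 65, 66, 65, 64, 80, 89, 88, 87])]
```

```bash
python3 - <<'E'
from h import *
c=cam('scene');p=state()['eef_pos'];yw=state()['tcp_rot'][2]
f=onz(c,[(306.8,185.9)],141)[0];print('far',f,proj(c,[f,f-[0,0,53]]))
for v in(206.1,207,208): 
    n=onz(c,[(293.07,v)],141)[0];d=f-n;print(v,n,np.hypot(*d[:2]),np.arctan2(d[1],d[0]))
for s in(-80,80):
    h=p+[s*np.cos(yw),s*np.sin(yw),-30]; q=proj(c,h)[0]+[1.4,-.3]; print('hole',h,'scene-frame',onz(c,[q],h[2])[0])
E
```

```text
far [677.9637721   14.53171026 141.        ] [[306.8        185.9       ]
 [306.45630701 203.11631277]]
206.1 [537.03957315 -16.16615064 141.        ] 144.2289447800672 0.21448186556143337
207 [532.06971869 -18.7894816  141.        ] 149.65084914120368 0.22454166617192542
208 [526.59073768 -21.68159543 141.        ] 155.64446362994678 0.23481888128163034
hole [521.09130517 -17.56477959 158.46429647] scene-frame [524.47249545 -19.79363955 158.46429647]
hole [677.38324043  16.6818403  158.46429647] scene-frame [681.34761476  14.2719593  158.46429647]
```

Call:
{"fn": "drive_tool", "kwargs": {"targets": [{"jaw":0.0,"travel":[0.0008,0.0012,0.001],"twist":-0.006},{"jaw":0.0,"travel":[0.0008,0.0012,0.002],"twist":-0.006},{"jaw":0.0,"travel":[0.0008,0.0012,0.002],"twist":-0.006},{"jaw":0.0,"travel":[0.0008,0.0012,0.002],"twist":-0.006},{"jaw":0.0,"travel":[0.0008,0.0012,0.002],"twist":-0.006},{"jaw":0.0,"travel":[0.0008,0.0012,0.002],"twist":-0.006},{"jaw":0.0,"travel":[0.0008,0.0012,0.002],"twist":-0.006},{"jaw":0.0,"travel":[0.0008,0.0012,0.002],"twist":-0.006}]}}

```text
t: 23.9
eef_pos: [600.2, -1.4, 186.2]
tcp_rot: [-3.142, -0.0, 0.222]
ft_force: [0.5, -0.6, -1.3]
opening: 0.251
grip_force: 30.0
```

```bash
python3 pr.py; python3 - <<'E'
from h import *
s=cv2.imread('pics/s11.png').astype(int);g=s.sum(2)//3;d=s[...,2]-s[...,0]
print('left',d[200,272:278],'bottom279',g[200:208,279],'bottom302',g[202:211,302])
# far pin visible?  rows around block far end
b=cv2.imread('pics/s8.png').astype(int).sum(2)//3
print(g[192:206,303:314])
print(state()['qvel'].round(3),state()['ft_force'])
E
```

```text
[600.19876656  -1.36140783 186.18740793] [-3.14149566e+00 -2.34064306e-05  2.21816908e-01]
scene [[304.7, 207.9], [274.0, 204.3], [321.9, 179.7], [294.5, 176.8], [304.9, 200.6], [273.9, 197.0], [322.1, 173.1], [294.5, 170.3]]
top [[310.3, 227.1], [279.0, 234.2], [292.1, 152.6], [261.8, 159.4], [310.7, 225.8], [278.9, 233.0], [292.1, 150.1], [261.4, 157.0]]
holes top-face in top [[292.9, 221.6], [278.5, 160.8]]
left [10 10  9 19 35 40] bottom279 [ 44  43  43  41  77 119 126 124] bottom302 [45 46 47 46 45 70 92 88 86]
[[ 42  43  49  52  49  45  44  45  43  43  42]
 [ 41  45  56  61  53  44  44  45  42  42  43]
 [ 42  44  49  50  45  42  44  43  43  42  43]
 [ 44  43  44  41  44  44  43  41  43  44  43]
 [ 44  43  41  42  42  43  43  43  43  43  39]
 [ 42  42  41  43  45  42  44  43  40  40  32]
 [ 43  42  43  44  43  43  42  42  44  41  37]
 [ 43  43  43  43  42  42  42  42  44  50  45]
 [ 43  44  46  43  43  40  40  42  49  86 101]
 [ 45  46  48  46  41  43  41  49  49 117 143]
 [ 46  46  48  45  43  41  48  56  51  90 103]
 [ 47  46  47  45  41  43  54  60  54  51  45]
 [ 47  47  47  43  41  47  54  57  55  53  53]
 [ 46  45  46  43  41  50  54  55  54  55  53]]
[ 0.001 -0.001  0.     0.001 -0.     0.   ] [-0.47779223 -0.74278156 -1.77511714]
```

```bash
python3 -c "
from cell import job_done
print(job_done())"
```

```text
the job is handed in; nothing more can be done
None
```

I handed the job in at about 24 s: the long pin stands in the socket, and the block is held level and still about 15 mm above the pin tops, lined up over both pins to an estimated 3 mm (the holes allow 6 mm); I didn't re-check the tins and short pin at the end.

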